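# Clear spent filters from the glass bench extractor

### The job

Put all the spent filter cartridges into the blue waste chest: the one lying on the bench, and those latched in the filter unit, each of which is pressed down until it springs up and then pulled out. When all are in, and only then, break the lid stay at its red knee knob and lower the lid gently until it is fully shut. Leave the other things on the bench where they are.

Things in the scene. Friction and masses are not known exactly. Their poses are not given: they have to be found in the camera images.
- unit: grey filter unit, fixed: block 140 (own x) x 250 (own y) x 120 mm high, origin at the centre of its underside. Three upright docks open in its top, 57 x 33 mm. An empty dock shows only its orange spring plate, deep inside.
- dock1 (a point): centre of dock 1's mouth (own y = -80 mm of the unit), 120 mm up. A latched cartridge cannot be pulled out: press it 5 to 9 mm down (about 5 N; it stops dead at 9 mm) and its catch lets go
- dock2 (a point): centre of dock 2's mouth (own y = 0). Once the catch has let go and the press is lifted, a spring raises the cartridge 30 mm: its bottom is then 78 mm above the bench, 42 mm of it stand out
- dock3 (a point): centre of dock 3's mouth (own y = +80 mm). A sprung cartridge stands loose in its dock and is pulled straight up; the docks do not catch it again
- cart0: spent filter cartridge, box 54 (own x) x 30 (own y) x 84 mm (own z), white with grey pleats, orange at its top end; 0.13 kg. Origin: centre of its bottom face, own z towards the orange end. Always present; starts lying on its narrow side between unit and chest, own +x up (54 mm high, 30 mm wide), turned any way. That side has a 10 mm deep latch notch, 12 to 34 mm from the bottom.
- cart1: spent filter cartridge, box 54 (own x) x 30 (own y) x 84 mm (own z), white with grey pleats, orange at its top end; 0.13 kg. Origin: centre of its bottom face, own z towards the orange end. If present (one of the three docked ones may be absent), it starts latched upright in dock 1, own axes parallel to the unit's, bottom 48 mm above the bench, 12 mm standing out of the unit's top.
- cart2: spent filter cartridge, box 54 (own x) x 30 (own y) x 84 mm (own z), white with grey pleats, orange at its top end; 0.13 kg. Origin: centre of its bottom face, own z towards the orange end. If present (one of the three docked ones may be absent), it starts latched upright in dock 2, own axes parallel to the unit's, bottom 48 mm above the bench, 12 mm standing out of the unit's top.
- cart3: spent filter cartridge, box 54 (own x) x 30 (own y) x 84 mm (own z), white with grey pleats, orange at its top end; 0.13 kg. Origin: centre of its bottom face, own z towards the orange end. If present (one of the three docked ones may be absent), it starts latched upright in dock 3, own axes parallel to the unit's, bottom 48 mm above the bench, 12 mm standing out of the unit's top.
- chest: blue steel waste chest, fixed, open above: outside 232 (own x) x 212 (own y) x 100 mm high, walls and floor 6 mm; origin at the centre of its underside. Inside 220 x 200 x 94 mm, room for all cartridges standing or lying. Its lid is hinged on the rim at its own +y side, away from the unit.
- lid (a joint): how far the lid has been lowered, rad: 0 as found (standing open, 105 degrees, leaning back), 1.833 fully shut. Its hinge is stiff: the lid stays wherever it is left and needs about 3 to 8 N at its free edge to move. It cannot be lowered while the stay is straight.
- lid_hinge (a point): middle of the lid's hinge line, on the rim at own y = +106 mm of the chest, 100 mm up. The hinge line runs along the chest's own x.
- lid_edge (a point): middle of the lid's free edge on its outer face, 212 mm from the hinge. The lid is a blue plate 236 x 212 x 10 mm; standing open, its outer face looks away from the unit, to the chest's +y; shut, it looks up at 110 mm above the bench.
- knee (a joint): fold of the lid stay at its knee, rad: 0 locked straight (slightly past centre, against a stop), past dead centre at 0.10, grows as the knee folds, about 2.9 with the lid shut. A hand that bumps the links or the knob from above can fold it too early: keep clear of that end of the chest while loading.
- knee_knob (a point): point on the axis of the red knob at the stay's knee: a round bar, 22 mm in diameter, parallel to the chest's own x, standing out of the chest's own +x end. Its outer end lies 73 mm and this point 59 mm beyond that wall; the stay's links move within 14 mm of the wall. Pressing it 25 to 30 mm down breaks the stay with 5 to 10 N and brings the lid 10 degrees forward; further down the lid swings towards the hand
- stay_foot (a point): point on the fixed lower pivot axis of the stay, at the same own x of the chest as knee_knob. The knob moves about it in an arc of 117 mm radius, first at 45 degrees down and towards the hinge, then more steeply down
- bulb: bystander: amber glass bulb, 72 mm across, 100 mm high, upright, origin under its centre; loose on the bench
- paddle: bystander: wooden-handled paddle, 200 mm long, lying; loose on the bench
- caliper: bystander: wooden caliper, 200 x 46 x 12 mm, lying; loose on the bench
- cork_ring: bystander: cork bowl, 70 mm across, 30 mm high; loose on the bench
- flange: bystander: brass flange, 60 mm across, 22 mm high; loose on the bench
- jar: bystander: glass jar, 60 mm across, 85 mm high; loose on the bench
- tongs: bystander: steel tongs, 150 x 32 x 8 mm, lying; loose on the bench
Mind the look-alikes: they are no part of the job. Leave any pink or turquoise look-alike of the cart2 alone. Leave any green look-alike of the cart0 alone.

How it is judged:
By the outcome, as a careful person would: the job done as asked, in the order asked, and still so for the second after the job is handed in, with the robot touching nothing.
Of cart1, cart2, cart3 only 2 to 3 are there at a start; the rules pass over those that are not, and their reading is None.
At some moment in a run one of cart0 may be knocked a few centimetres aside while the robot is not near it.
Once in a run the grip may slacken for a moment while it holds something.
It also fails if it takes over 210 s, if anything falls off the work surface, if the arm or the gripper's body presses on something with over 40 N, if the wrist force passes 120 N, or if a joint passes its speed limit or range.

### The arm

A 6-joint arm with a two-finger parallel gripper is mounted at the origin on the work surface. World frame = base frame: x ahead of the robot, y to its left, z up, the work surface at z = 0. Lengths are in m, angles in degrees, forces in N, time in s.
With the tool pointing down it reaches from about 0.4 to 0.825 m from the base axis. Payload 7 kg.
Tool frame: the origin (TCP) lies on the centre line of the jaws, within the pads' length; the fingertips stand 11 mm ahead of it and the grasp point (between the pads) lies 8 mm behind it; z points along the fingers, y is the line along which they close (so a half turn about z gives the same grasp; the last joint's range is limited). The gripper opens to 88 mm and grips with 3 to 60 N. Pads are 19 mm wide; open, the fingers measure 130 mm over their backs; the gripper's body (78 mm by 193 mm) begins 47 mm behind the grasp point.
Start: joints at [-46.518, 20.546, 0.682, 0, -70.136, -16.507], TCP at [0.306, -0.602, 0.238] pointing down, gripper open.
Joint ranges: [-176.03, 176.03], [-82.01, 121.73], [-58.28, 71.71], [-173.87, 95.51], [-174.79, -0.11], [-173.66, 173.66]. Speed limits (degrees/s): [136.94, 136.94, 172.46, 180, 180, 180].

### API

Orientations are given as [roll, pitch, yaw] about the fixed x, y, z axes, in that order (R = Rz(yaw) Ry(pitch) Rx(roll)).
In Python, from plant import r, capture, camera_model, job gives the robot as it stands.
- The arm moves only by the tool drive_tool, never from a script. Its argument "increments" is a list that holds one entry, the list of rows, each a list of 5 numbers: the gripper's target within -1 to 1 (fully open at 1, half-way at 0, shut at -1), then the shift along the tool's x, y, z scaled (see below), then the turn about the tool's z scaled (see below). In form: [[[gripper, tx, ty, tz, roll], ...]]. A call has 1 to 5 rows; each row is the pose to reach, as a shift and turn from the pose commanded when the call began, along the tool's axes at that moment, turning the shorter way round; what a row does not reach only later rows make up. The controller multiplies each number of a shift by 120 mm and each number of a turn by 360 degrees. A row lasts 1/8 s, in which the tool goes at most 62.5 mm and 10.7 degrees, less where a joint would pass 70% of its speed; a pose out of reach is approached as far as the arm can. A call with a number of a shift or a turn outside -1 to 1 is refused whole. A call with a gripper value outside its range is refused whole. The fingers move at their own pace and stop on an object; "squeeze" is the grip in N (left out, the last holds). Time passes only in rows, so rows that repeat a pose let the fingers close. It gives the time, the measured TCP pose, the force, the opening and the grip force at its end, in the units of the state.
- r.get_state(): the state, without advancing time (a new reading comes with each control period).
- capture(name): name is "scene" or "top" or "wrist"; returns the picture (420x560x3 uint8, red, green, blue); there is no depth.
- camera_model(name): a dict with "camera_matrix" (3x3 intrinsics, pixels), "rvec" (rotation vector, rad) and "tvec" (3), from world to camera coordinates, as OpenCV has them. Camera axes: x right, y down, z forward; pixel columns grow to the right and rows downward; lengths in m; the calibration is good to about 2 mm. The wrist camera is an equidistant fisheye: a pixel r from the principal point sees the ray r / f radians off the axis. A picture is of the moment at which its call begins: read the wrist's pose just before it. camera_model takes no time and is no camera call; for the wrist camera it gives the pose at the moment of the call.
- job.close_job(): hands the job in; it is judged then, once.
The state is a dict: "time_s": time; "joints": joint angles; "qd": joint speeds; "joint_torque": joint torques, N m; "tcp_pos": TCP position; "eef_rot": TCP orientation; "contact_force": force on the tool from outside, world axes, zero at the start; "moment": the same for the moment, N m; "gripper_width": finger opening in m; "gripper_force": force on a finger pad.
Only numpy, scipy, OpenCV 4.12 (cv2) and the standard library are available. Lean on these libraries where they do the work, as an engineer would, in place of code of your own. Each camera call takes 0.05 s, during which the arm holds its last target. There are 200 camera calls.

## Working session

There is one attempt and no reset: what is moved stays moved. The work goes in short steps, Python scripts to look and compute and a tool call to move; the robot and the scene stay as the last step left them, time stands still between calls to the robot, and variables do not carry over. Pictures are saved under pics/ and viewed, at most 14 in all, crops included, and the job is handed in when it is done.

Besides the shell and the picture viewer there is one more tool, called after "Request:" as name([rows], argument=value, ...), one row to a line, values as JSON. drive_tool: Moves the arm, as the interface text tells. Its arguments: {"type":"object","properties":{"increments":{"type":"array"},"squeeze":{"type":"number"}},"required":["increments"]}

```bash
mkdir -p pics; ls
python3 - <<'E'
from plant import r, capture, camera_model, job
import cv2
for n in ("scene","top"):
    im=capture(n); cv2.imwrite(f"pics/{n}0.png",cv2.resize(im[:,:,::-1],(800,600),interpolation=cv2.INTER_CUBIC))
    cv2.imwrite(f"/tmp/{n}0.png",im[:,:,::-1])
    m=camera_model(n); print(n,m)
print(r.get_state())
E
```

```text
pics
scene {'camera_matrix': array([[428.97928461,   0.        , 282.55057864],
       [  0.        , 428.97928461, 201.20747724],
       [  0.        ,   0.        ,   1.        ]]), 'rvec': array([ 1.83603358,  1.55332373, -0.6983854 ]), 'tvec': array([-0.06662601, -0.17852457,  1.72050393])}
top {'camera_matrix': array([[540.04210057,   0.        , 280.43729571],
       [  0.        , 540.04210057, 210.72303539],
       [  0.        ,   0.        ,   1.        ]]), 'rvec': array([ 2.18614643, -2.12402369,  0.11191979]), 'tvec': array([-0.02721668,  0.52003275,  1.58550399])}
{'time_s': 0.1, 'joints': array([-4.65192733e+01,  2.05869073e+01,  6.39624298e-01, -1.75256340e-02,
       -7.01349708e+01, -1.65069804e+01]), 'qd': array([ 0.06355331, -0.02286493,  0.17861134,  0.05377475,  0.04192519,
        0.12831402]), 'joint_torque': array([-7.56592272e-04, -5.84164882e+01,  2.93753207e+01,  7.01548755e+00,
        1.02256119e-02, -6.31025455e-05]), 'tcp_pos': array([ 0.30596121, -0.60121396,  0.23672637]), 'eef_rot': array([ 1.79916455e+02, -7.57597134e-03, -1.53032215e+02]), 'contact_force': array([ 0.0175002 ,  0.17022986, -0.27084736]), 'moment': array([-0.03823477, -0.06529407,  0.0118808 ]), 'gripper_force': 0.0, 'gripper_width': 0.08755808717739193}
```

View pics/top0.png

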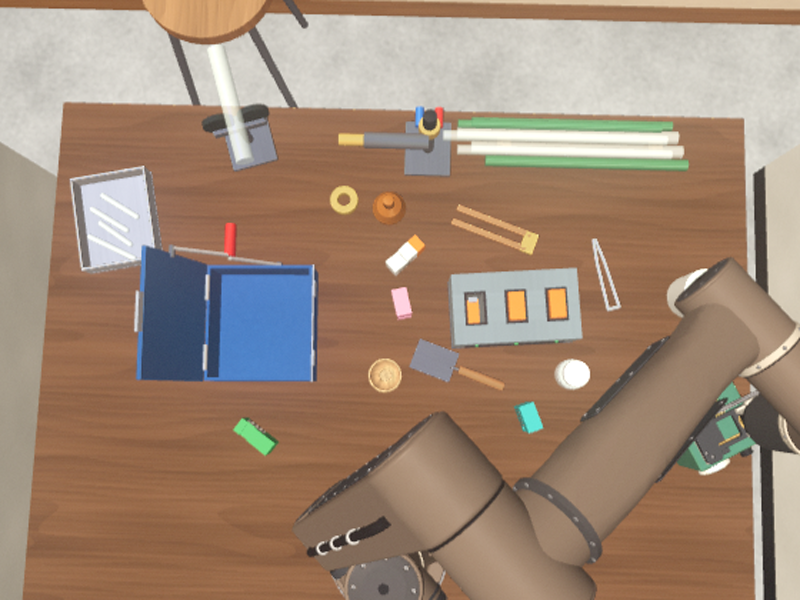

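View pics/scene0.png

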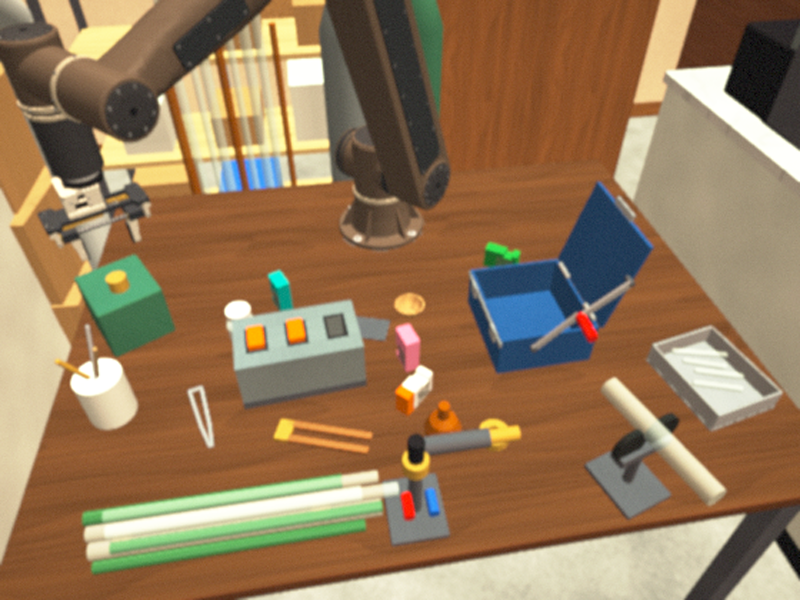

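Top view (800 px scale): the unit is at (515,307). Its right (557,303) and middle (516,305) docks show orange cartridge tops, and the left dock (475,308) looks empty. Things that could be taken for cart0: white/orange at (405,255), which I choose; pink (401,303); turquoise (530,417); green (255,436). The chest is at (260,323) with its hinge to the left, and the red knob is at (230,240). One close crop to check.

```bash
cat > h.py <<'E'
import numpy as np, cv2
from plant import r, capture, camera_model, job
def ray(n,uv):
    m=camera_model(n);R=cv2.Rodrigues(m['rvec'])[0];t=np.ravel(m['tvec'])
    K=m['camera_matrix'];x=np.array([(uv[0]-K[0,2])/K[0,0],(uv[1]-K[1,2])/K[1,1]])
    if n=='wrist':
        th=np.linalg.norm(x);d=np.r_[x/max(th,1e-9)*np.sin(th),np.cos(th)]
    else: d=np.r_[x,1]
    return -R.T@t,R.T@d
def px(n,uv,z):
    c,d=ray(n,uv);return c+d*(z-c[2])/d[2]
def proj(n,P):
    m=camera_model(n);R=cv2.Rodrigues(m['rvec'])[0]
    p=R@np.array(P)+np.ravel(m['tvec']);K=m['camera_matrix']
    x=p[:2]/p[2]
    if n=='wrist':
        rr=np.linalg.norm(p[:2]);x=p[:2]/rr*np.arctan2(rr,p[2])
    return K[:2,:2]@x+K[:2,2]
def crop(n,u0,v0,u1,v1,k,name,im=None):
    im=capture(n) if im is None else im
    cv2.imwrite(f'pics/{name}.png',cv2.resize(im[v0:v1,u0:u1,::-1],None,fx=k,fy=k,interpolation=cv2.INTER_CUBIC))
def move(P,yaw=None,s=None):
    "increments (tool units) from measured pose to P,yaw"
    s=s or r.get_state();from scipy.spatial.transform import Rotation as Ro
    R=Ro.from_euler('xyz',s['eef_rot'],degrees=True).as_matrix()
    d=R.T@(np.array(P)-s['tcp_pos'])/0.12
    print('shift',d.round(3),'turn', None if yaw is None else [round((((s['eef_rot'][2]-yaw+o)+180)%360-180)/360,4) for o in (0,180)])
E
python3 - <<'E'
from h import *
im=cv2.imread('/tmp/top0.png')[:,:,::-1]
crop('top',260,155,420,275,5,'c1',im)
s=cv2.imread('/tmp/top0.png')[:,:,::-1]
crop('top',85,150,235,280,5,'c2',im)
E
```

```text
(no output)
```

View pics/c1.png

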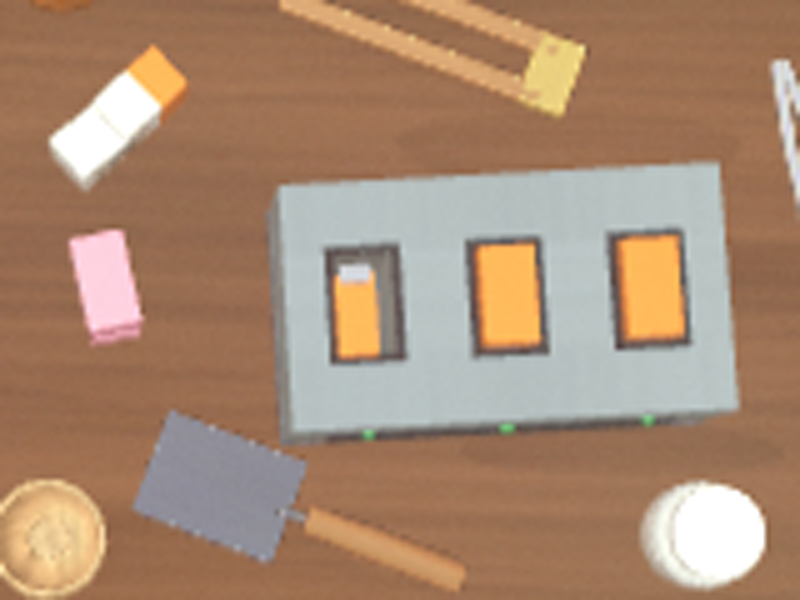

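View pics/c2.png

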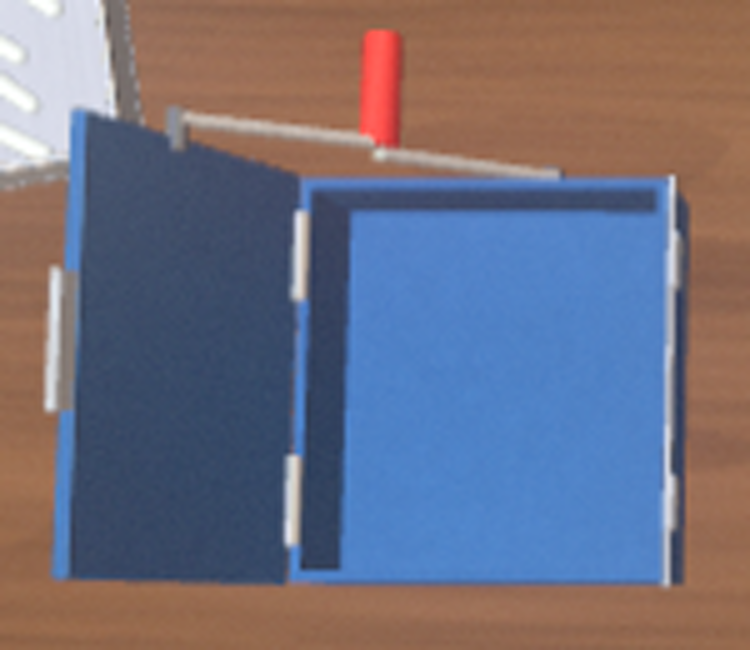

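The crop confirms it. cart0 is the white/orange one, its orange end at crop (170,65) and white end at (70,165). The left dock is empty, with a deep plate showing dark walls. Docks 1 and 2 are filled at crop (650,289) and (508,297). The knob's red bar runs from (381,30) to (385,145) in the chest crop.

Run:
```python
from h import *
o=np.array([260,155]);o2=np.array([85,150])
f=lambda p,z:px('top',np.array(p)/5+o,z).round(4)
g=lambda p,z:px('top',np.array(p)/5+o2,z).round(4)
for n,p in dict(w1=(50,143),w2=(84,185),o1=(153,45),o2=(186,80)).items(): print(n,f(p,.054))
for p in [(278,187),(718,163),(738,408),(287,432)]: print('unit',f(p,.12))
for p in [(508,297),(650,289),(365,303)]: print('dock',f(p,.132 if p[0]>400 else .12))
for p in [(302,180),(672,178),(668,582),(290,582)]: print('chest',g(p,.1))
# knob tip & root triangulate
def tri(a,b):
    c1,d1=ray('top',a);c2,d2=ray('scene',b)
    A=np.c_[d1,-d2];k=np.linalg.lstsq(A,c2-c1,rcond=None)[0]
    p,q=c1+k[0]*d1,c2+k[1]*d2;return ((p+q)/2).round(4),np.linalg.norm(p-q).round(4)
print('tip',tri(np.array((381,30))/5+o2,np.array((592,338))*.7))
print('root',tri(np.array((385,145))/5+o2,np.array((581,318))*.7))
for z in (.15,.17,.19,.21): print(z,g((381,30),z),g((385,145),z))
print('cam',ray('top',(0,0))[0])
for n,p,z in (('bulb',(388,206),.05),('pink',(401,303),.03),('paddle',(435,360),.02),('cork',(385,375),.02),('jar',(572,375),.08),('calip1',(535,240),.01),('cal2',(455,215),.01),('turq',(530,417),.05)):
    print(n,px('top',np.array(p)*.7,z).round(3))
im=cv2.imread('/tmp/scene0.png')[:,:,::-1]
crop('scene',310,120,470,270,5,'c3',im)
```

```text
w1 [0.5979 0.0208 0.054 ]
w2 [ 5.733e-01 -2.000e-04  5.400e-02]
o1 [ 0.6587 -0.0387  0.054 ]
o2 [ 0.638  -0.0589  0.054 ]
unit [ 0.5652 -0.1116  0.12  ]
unit [ 0.5858 -0.3602  0.12  ]
unit [ 0.4472 -0.3718  0.12  ]
unit [ 0.4265 -0.1197  0.12  ]
dock [ 0.5048 -0.2408  0.132 ]
dock [ 0.5115 -0.3199  0.132 ]
dock [ 0.5004 -0.162   0.12  ]
chest [0.5733 0.3784 0.1   ]
chest [0.5803 0.1647 0.1   ]
chest [0.3489 0.1571 0.1   ]
chest [0.3426 0.3717 0.1   ]
tip (array([0.6513, 0.325 , 0.1532]), np.float64(0.0007))
root (array([0.5886, 0.3249, 0.1459]), np.float64(0.0088))
0.15 [0.6519 0.3254 0.15  ] [0.5865 0.3196 0.15  ]
0.17 [0.6476 0.3205 0.17  ] [0.5831 0.3148 0.17  ]
0.19 [0.6433 0.3157 0.19  ] [0.5797 0.31   0.19  ]
0.21 [0.639  0.3108 0.21  ] [0.5763 0.3052 0.21  ]
cam [ 0.33301507 -0.0356009   1.63487958]
bulb [0.718 0.02  0.05 ]
pink [ 0.517 -0.013  0.03 ]
paddle [ 0.4   -0.087  0.02 ]
cork [0.366 0.016 0.02 ]
jar [ 0.375 -0.36   0.08 ]
calip1 [ 0.662 -0.295  0.01 ]
cal2 [ 0.712 -0.123  0.01 ]
turq [ 0.289 -0.282  0.05 ]
```

View pics/c3.png

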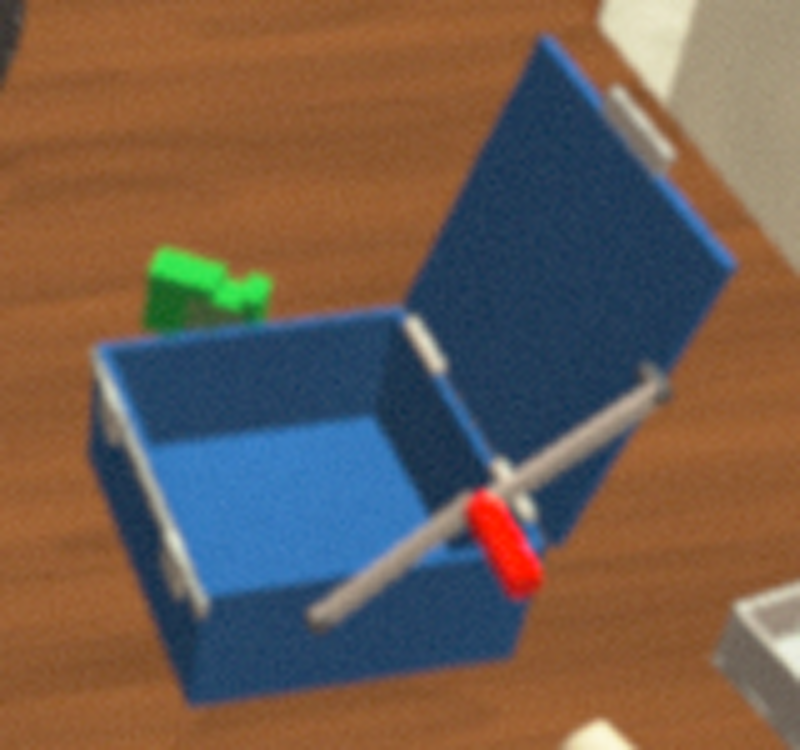

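Crop 3 shows the straight stay from foot (318,618) to lid (655,385), with the knob at (475,495)–(530,585). That puts the knob axis at about y=0.325, z=0.155. The chest's +x end faces world +x. I'm going to cart0 first.

Request:
drive_tool([
  [[0.4,-0.45,0.32,0,0],[0.4,-0.9,0.65,0,0],[0.4,-0.9,0.65,0,0]],
], squeeze=30)

```text
time_s: 0.48
tcp_pos: [0.3683, -0.4802, 0.2377]
eef_rot: [180.0, 0.0, -152.8]
contact_force: [1.2, -0.9, -0.1]
gripper_width: 0.0645
gripper_force: 0.0
```

Request:
drive_tool([
  [[0.4,-0.45,0.32,0,0],[0.4,-0.9,0.65,0,0],[0.4,-0.9,0.65,0,0]],
])

```text
time_s: 0.85
tcp_pos: [0.4291, -0.3622, 0.2376]
eef_rot: [180.0, 0.0, -152.8]
contact_force: [0.5, -0.6, 0.4]
gripper_width: 0.0615
gripper_force: 0.0
```

Request:
drive_tool([
  [[0.4,-0.45,0.32,0,0],[0.4,-0.9,0.65,0,0],[0.4,-0.9,0.65,0,0]],
])

```text
time_s: 1.23
tcp_pos: [0.49, -0.2441, 0.2375]
eef_rot: [180.0, 0.0, -152.9]
contact_force: [-0.3, -0.4, 0.9]
gripper_width: 0.0617
gripper_force: 0.0
```

Request:
drive_tool([
  [[0.4,-0.45,0.32,0,0],[0.4,-0.9,0.65,0,0],[0.4,-0.9,0.65,0,0]],
])

```text
time_s: 1.6
tcp_pos: [0.5509, -0.1259, 0.2371]
eef_rot: [180.0, -0.0, -152.9]
contact_force: [0.3, -0.2, -0.7]
gripper_width: 0.0611
gripper_force: 0.0
```

Request:
drive_tool([
  [[0.4,-0.45,0.32,0,0],[0.4,-0.9,0.65,0,0],[0.4,-0.9,0.65,0,0]],
])

```text
time_s: 1.98
tcp_pos: [0.6117, -0.0077, 0.2367]
eef_rot: [180.0, -0.1, -152.9]
contact_force: [-1.0, 0.1, -0.3]
gripper_width: 0.0611
gripper_force: 0.0
```

Request:
drive_tool([
  [[0.4,0,0,0,0.03],[0.4,0,0,0,0.06],[0.4,0,0,0,0.09],[0.4,0,0,0,0.11],[0.4,0,0,0,0.13]],
])

```text
time_s: 2.6
tcp_pos: [0.6101, -0.0112, 0.2374]
eef_rot: [-180.0, -0.0, 159.8]
contact_force: [0.3, -0.4, 0.2]
gripper_width: 0.0616
gripper_force: 0.0
```

Request:
drive_tool([
  [[0.4,0,0,0,0.03],[0.4,0,0,0,0.06],[0.4,0,0,0,0.065],[0.4,0,0,0,0.065]],
])

```text
time_s: 3.1
tcp_pos: [0.6103, -0.0101, 0.2375]
eef_rot: [-180.0, -0.0, 136.9]
contact_force: [0.4, 0.6, 0.2]
gripper_width: 0.0618
gripper_force: 0.0
```

Run:
```python
from h import *
s=r.get_state();print(s['time_s'],s['tcp_pos'],s['eef_rot'],s['joints'],s['gripper_width'])
for P in [(.607,-.0095,.054),(.5856,.010,.054),(.648,-.049,.054)]: print(proj('wrist',P))
im=capture('wrist');crop('wrist',0,0,560,420,1.4,'w1',im)
move((.607,-.0095,.034),137,s)
```

```text
3.1 [ 0.61033291 -0.010136    0.23751132] [-1.79982712e+02 -4.97703007e-03  1.36893937e+02] [ 1.73644243e+01  1.45324498e+01 -7.86082857e+00  4.53148241e-03
 -6.76242171e+01 -1.50472212e+02] 0.061757313916683335
[272.76215722 183.66244615]
[272.3777172  155.93202813]
[272.03538282 235.28826814]
shift [ 0.024 -0.015  1.696] turn [np.float64(-0.0003), np.float64(0.4997)]
```

View pics/w1.png

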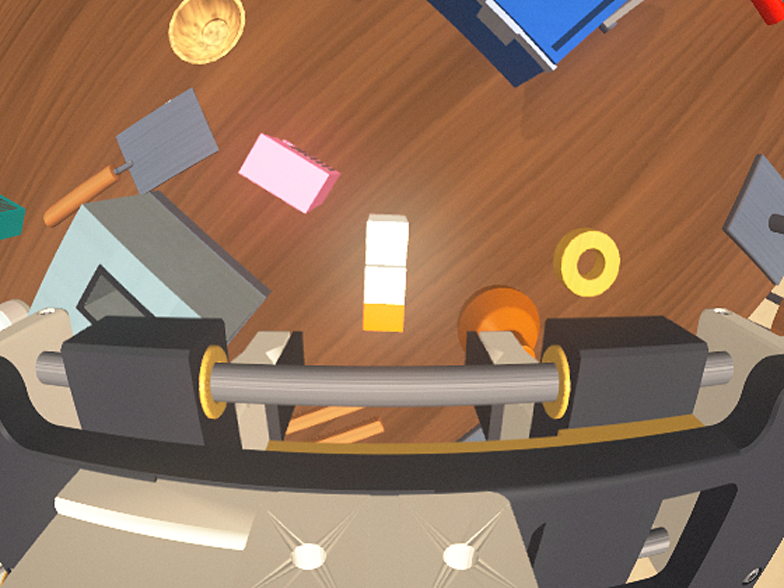

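The wrist view shows cart0 centred at (385,275), aligned with the tool and 2–3 mm to the right of the line. The bulb at (500,320) is clear of the right finger. Descending.

Request:
drive_tool([
  [[0.4,0.02,0.005,0.3,0],[0.4,0.02,0.005,0.6,0],[0.4,0.02,0.005,0.85,0]],
])

```text
time_s: 3.52
tcp_pos: [0.6088, -0.0072, 0.1343]
eef_rot: [-180.0, -0.0, 136.9]
contact_force: [-0.3, -0.2, 0.8]
gripper_width: 0.0614
gripper_force: 0.0
```

Request:
drive_tool([
  [[0.4,0,0,0.3,0],[0.4,0,0,0.55,0],[0.4,0,0,0.75,0],[0.4,0,0,0.845,0],[0.4,0,0,0.845,0]],
])

```text
time_s: 4.15
tcp_pos: [0.6089, -0.0072, 0.0337]
eef_rot: [-179.9, -0.0, 136.8]
contact_force: [-0.1, 0.0, 0.4]
gripper_width: 0.0617
gripper_force: 0.0
```

Request:
drive_tool([
  [[-1,0,0,0,0],[-1,0,0,0,0],[-1,0,0,0,0],[-1,0,0,0,0],[-1,0,0,0,0]],
])

```text
time_s: 4.78
tcp_pos: [0.6094, -0.0069, 0.0347]
eef_rot: [180.0, 0.0, 136.8]
contact_force: [-0.5, 0.3, 4.3]
gripper_width: 0.0298
gripper_force: 29.5
```

Request:
drive_tool([
  [[-1,0,0,-0.1,0],[-1,0,0,-0.3,0],[-1,0,0,-0.6,0],[-1,0,0,-0.9,0],[-1,0,0,-0.95,0]],
])

```text
time_s: 5.4
tcp_pos: [0.6106, -0.0067, 0.1516]
eef_rot: [179.8, 0.2, 136.8]
contact_force: [0.0, -0.0, -2.2]
gripper_width: 0.0303
gripper_force: 29.5
```

Request:
drive_tool([
  [[-1,0,0,-0.12,-0.025],[-1,0,0,-0.24,-0.05],[-1,0,0,-0.24,-0.075],[-1,0,0,-0.24,-0.1],[-1,0,0,-0.24,-0.124]],
])

```text
time_s: 6.02
tcp_pos: [0.6085, -0.007, 0.1763]
eef_rot: [180.0, -0.1, -178.3]
contact_force: [-0.0, 1.4, -0.8]
gripper_width: 0.0301
gripper_force: 29.5
```

Request:
drive_tool([
  [[-1,0.15,0.25,0,0],[-1,0.3,0.5,0,0],[-1,0.45,0.75,0,0],[-1,0.6,0.985,0,0],[-1,0.6,0.985,0,0]],
])

```text
time_s: 6.65
tcp_pos: [0.5328, 0.1107, 0.1766]
eef_rot: [180.0, -0.1, -178.5]
contact_force: [0.3, -0.4, -0.9]
gripper_width: 0.03
gripper_force: 29.5
```

Request:
drive_tool([
  [[-1,0.15,0.25,0,0],[-1,0.3,0.5,0,0],[-1,0.45,0.75,0,0],[-1,0.6,0.985,0,0],[-1,0.6,0.985,0,0]],
])

```text
time_s: 7.28
tcp_pos: [0.4586, 0.2267, 0.1767]
eef_rot: [-180.0, -0.0, -178.5]
contact_force: [0.3, -0.4, -1.6]
gripper_width: 0.0302
gripper_force: 29.5
```

Run:
```python
from h import *
s=r.get_state();print(s['time_s'],s['tcp_pos'],s['eef_rot'],s['gripper_width'])
im=capture('wrist');crop('wrist',0,0,560,420,1.4,'w2',im)
move((.46,.225,.065),181.7,s)
```

```text
7.275 [0.45860766 0.22673067 0.17669527] [-1.79987407e+02 -3.07589727e-02 -1.78470008e+02] 0.030212476973112797
shift [-0.012 -0.015  0.931] turn [np.float64(-0.0005), np.float64(0.4995)]
```

View pics/w2.png

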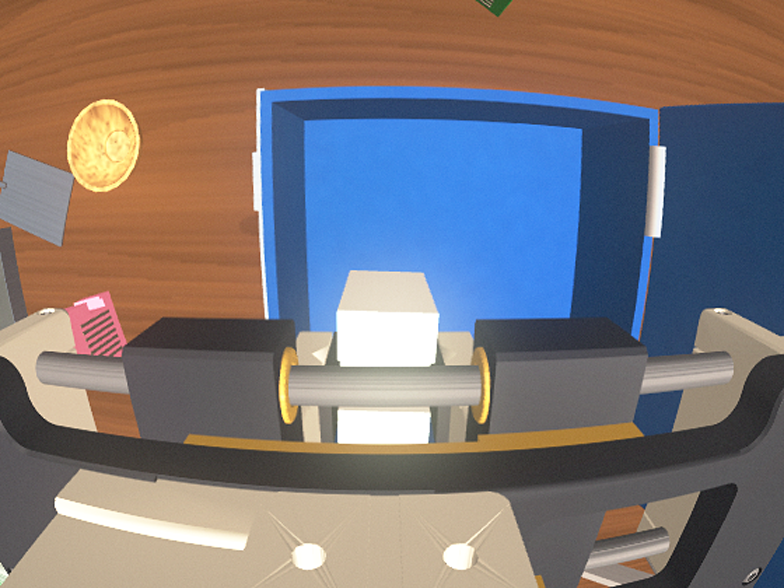

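cart0 is held level at (385,320) over the chest floor, with the -y rim at left x≈262. Lowering and releasing.

Request:
drive_tool([
  [[-1,0,0,0.25,0],[-1,0,0,0.5,0],[-1,0,0,0.75,0],[-1,0,0,0.9,0],[-1,0,0,0.93,0]],
])

```text
time_s: 7.95
tcp_pos: [0.4592, 0.2243, 0.064]
eef_rot: [-179.9, -0.1, -178.7]
contact_force: [-0.7, 0.5, -1.2]
gripper_width: 0.0304
gripper_force: 29.5
```

Request:
drive_tool([
  [[0.1,0,0,0,0],[0.1,0,0,0,0],[0.1,0,0,0,0],[0.1,0,0,0,0]],
])

```text
time_s: 8.45
tcp_pos: [0.4596, 0.226, 0.0659]
eef_rot: [180.0, 0.0, -178.6]
contact_force: [-0.1, -0.4, -0.5]
gripper_width: 0.0482
gripper_force: 0.0
```

Request:
drive_tool([
  [[0.1,0,0,-0.3,0],[0.1,0,0,-0.6,0],[0.1,0,0,-0.98,0],[0.1,0,0,-0.98,0]],
])

```text
time_s: 8.95
tcp_pos: [0.4611, 0.2273, 0.1869]
eef_rot: [179.7, 0.3, -178.5]
contact_force: [-0.9, -0.4, -0.6]
gripper_width: 0.0485
gripper_force: 0.0
```

Run:
```python
from h import *
s=r.get_state();print(s['time_s'],s['tcp_pos'],s['eef_rot'],s['gripper_width'])
im=capture('top');cv2.imwrite('/tmp/top1.png',im[:,:,::-1]);crop('top',80,150,240,280,4,'t1',im)
move((.506,-.241,.19),-85.3,s)
```

```text
8.95 [0.4610722  0.22734144 0.18693662] [ 179.72391335    0.32993057 -178.54165244] 0.04846374860511655
shift [-0.275 -3.911 -0.043] turn [np.float64(-0.259), np.float64(0.241)]
```

View pics/t1.png

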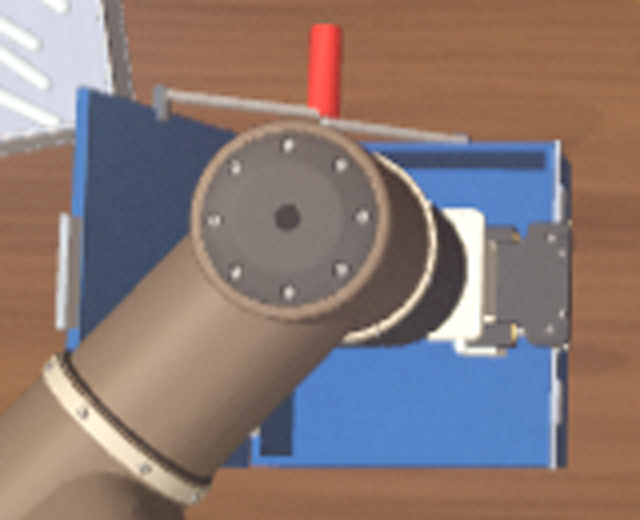

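The arm hides cart0 in this view. It was released inside the chest, so I'll verify it later. Next, dock 2.

Request:
drive_tool([
  [[-1,-0.03,-0.4,0,0],[-1,-0.07,-0.8,0,0],[-1,-0.07,-0.98,0,0]],
])

```text
time_s: 9.38
tcp_pos: [0.4698, 0.1063, 0.1818]
eef_rot: [-179.9, -0.1, -178.7]
contact_force: [0.2, 0.0, 0.4]
gripper_width: 0.0239
gripper_force: 0.0
```

Request:
drive_tool([
  [[-1,-0.03,-0.4,0,0],[-1,-0.07,-0.8,0,0],[-1,-0.07,-0.98,0,0]],
])

```text
time_s: 9.75
tcp_pos: [0.4812, -0.011, 0.1818]
eef_rot: [-180.0, -0.1, -178.7]
contact_force: [0.1, 0.5, 0.5]
gripper_width: 0.0007
gripper_force: 0.0
```

Request:
drive_tool([
  [[-1,-0.03,-0.4,0,0],[-1,-0.07,-0.8,0,0],[-1,-0.07,-0.98,0,0]],
])

```text
time_s: 10.12
tcp_pos: [0.4926, -0.1282, 0.1817]
eef_rot: [-180.0, -0.1, -178.7]
contact_force: [-0.3, -0.8, -1.3]
gripper_width: 0.0008
gripper_force: 0.0
```

Request:
drive_tool([
  [[-1,-0.03,-0.4,0,0],[-1,-0.07,-0.8,0,0],[-1,-0.07,-0.97,0,0]],
])

```text
time_s: 10.5
tcp_pos: [0.5039, -0.2444, 0.1814]
eef_rot: [180.0, -0.1, -178.7]
contact_force: [1.0, -0.0, -0.1]
gripper_width: 0.0005
gripper_force: 0.0
```

Request:
drive_tool([
  [[-1,0,0,0,-0.029],[-1,0,0,0,-0.058],[-1,0,0,0,-0.087],[-1,0,0,0,-0.116],[-1,0,0,0,-0.13]],
])

```text
time_s: 11.12
tcp_pos: [0.5039, -0.2422, 0.1816]
eef_rot: [179.9, -0.1, -131.5]
contact_force: [0.6, -0.6, -0.4]
gripper_width: 0.0003
gripper_force: 0.0
```

Request:
drive_tool([
  [[-1,0,0,0,-0.029],[-1,0,0,0,-0.058],[-1,0,0,0,-0.087],[-1,0,0,0,-0.116],[-1,0,0,0,-0.13]],
])

```text
time_s: 11.75
tcp_pos: [0.5039, -0.2422, 0.1816]
eef_rot: [179.9, 0.0, -84.7]
contact_force: [-0.6, -0.2, 0.6]
gripper_width: 0.0004
gripper_force: 0.0
```

Run:
```python
from h import *
s=r.get_state();print(s['time_s'],s['tcp_pos'],s['eef_rot'],s['gripper_width'])
for P in [(.5062,-.2408,.132),(.5128,-.3205,.132)]: print(proj('wrist',P)*1.4)
im=capture('wrist');crop('wrist',0,0,560,420,1.4,'w3',im)
move((.506,-.241,.15),-85.3,s)
```

```text
11.75 [ 0.50386403 -0.24217307  0.18164137] [ 1.79887030e+02  4.01431114e-02 -8.47462761e+01] 0.0004127316541732479
[378.68442792 323.8554528 ]
[380.10837404 145.98850628]
shift [-0.008 -0.019  0.264] turn [np.float64(0.0015), np.float64(-0.4985)]
```

View pics/w3.png

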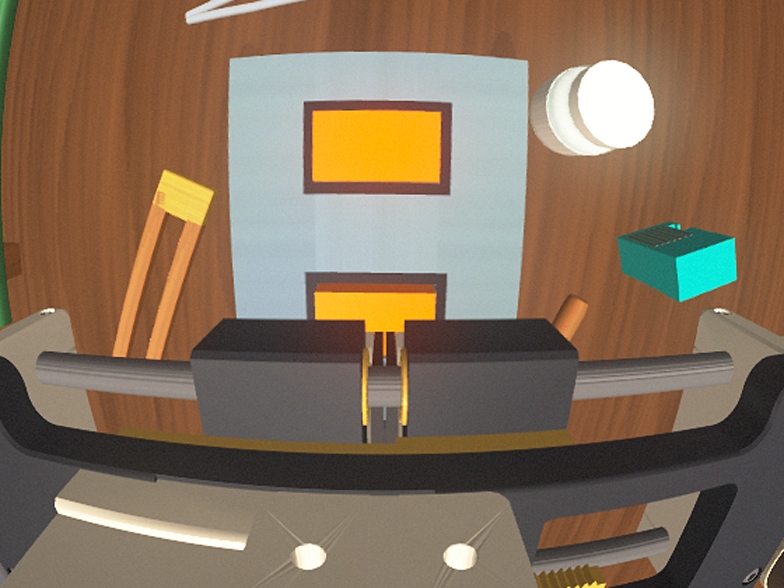

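The wrist view shows the dock 1 cartridge at (377,147), matching its predicted (380,146), and the dock 2 top under the fingers. Pressing dock 2.

Request:
drive_tool([
  [[-1,-0.01,-0.02,0.15,0],[-1,-0.01,-0.02,0.3,0],[-1,-0.01,-0.02,0.34,0],[-1,-0.01,-0.02,0.36,0],[-1,-0.01,-0.02,0.38,0]],
])

```text
time_s: 12.42
tcp_pos: [0.5069, -0.2411, 0.1378]
eef_rot: [-180.0, -0.0, -85.0]
contact_force: [-2.1, 0.5, 4.4]
gripper_width: 0.0004
gripper_force: 2.1
```

Request:
drive_tool([
  [[-1,0,0,0.003,0],[-1,0,0,0.003,0]],
])

```text
time_s: 12.68
tcp_pos: [0.5069, -0.241, 0.1373]
eef_rot: [-180.0, -0.0, -85.0]
contact_force: [-0.8, 1.1, 3.5]
gripper_width: 0.0005
gripper_force: 2.0
```

Request:
drive_tool([
  [[-1,0,0,0.014,0],[-1,0,0,0.014,0]],
])

```text
time_s: 12.92
tcp_pos: [0.5068, -0.241, 0.1353]
eef_rot: [180.0, 0.0, -85.0]
contact_force: [-1.8, 1.0, 4.0]
gripper_width: -0.0
gripper_force: 2.0
```

Request:
drive_tool([
  [[-1,0,0,-0.1,0],[-1,0,0,-0.25,0],[-1,0,0,-0.4,0],[-1,0,0,-0.62,0],[-1,0,0,-0.62,0]],
])

```text
time_s: 13.55
tcp_pos: [0.5081, -0.2413, 0.2123]
eef_rot: [-179.8, -0.1, -85.0]
contact_force: [0.5, -0.8, -0.2]
gripper_width: 0.0003
gripper_force: 0.0
```

Run:
```python
from h import *
s=r.get_state();print(s['tcp_pos'],s['eef_rot'])
for z in (.132,.162): print(z,proj('wrist',(.5062,-.2408-.015,z))*1.4)
im=capture('wrist');crop('wrist',140,60,420,270,2.5,'w4',im)
move((.5128,-.3205,.21),-85.3,s)
```

```text
[ 0.50814712 -0.24130834  0.21232789] [-1.79758074e+02 -7.15369612e-02 -8.49741770e+01]
0.132 [391.15819204 275.94607274]
0.162 [391.91966655 291.36905293]
shift [0.661 0.019 0.02 ] turn [np.float64(0.0009), np.float64(-0.4991)]
```

View pics/w4.png

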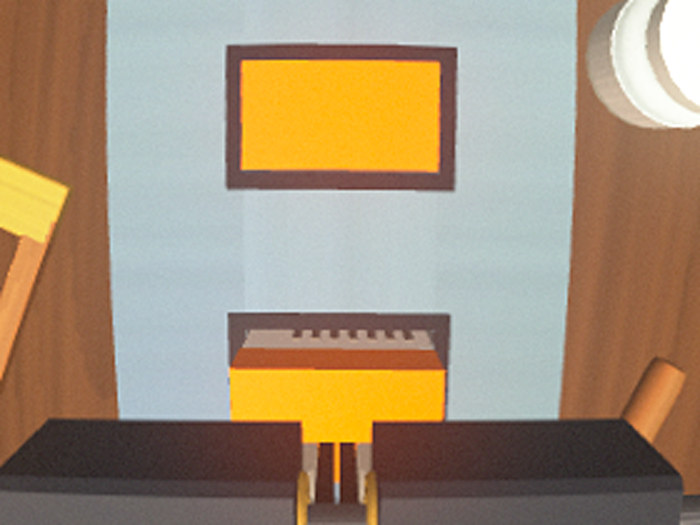

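Dock 2's cartridge has sprung up: its orange top at crop (338,400) shows white pleats below it. Now pressing dock 1.

Request:
drive_tool([
  [[-1,0.3,0.01,0,0],[-1,0.66,0.02,0,0],[-1,0.66,0.02,0,0]],
])

```text
time_s: 13.98
tcp_pos: [0.5108, -0.322, 0.2083]
eef_rot: [179.9, 0.0, -85.1]
contact_force: [0.6, 0.6, -0.4]
gripper_width: 0.0008
gripper_force: 0.0
```

Request:
drive_tool([
  [[-1,0,0,0.2,0],[-1,0,0,0.4,0],[-1,0,0,0.55,0],[-1,0,0,0.6,0],[-1,0,0,0.635,0]],
])

```text
time_s: 14.6
tcp_pos: [0.5113, -0.32, 0.1341]
eef_rot: [180.0, -0.0, -85.0]
contact_force: [-6.5, 3.6, 27.0]
gripper_width: 0.0002
gripper_force: 14.4
```

Request:
drive_tool([
  [[-1,0,0,0.01,0],[-1,0,0,0.01,0]],
])

```text
time_s: 14.85
tcp_pos: [0.5116, -0.3204, 0.1345]
eef_rot: [-179.9, -0.1, -84.9]
contact_force: [-4.7, 2.7, 12.9]
gripper_width: 0.0003
gripper_force: 6.1
```

Request:
drive_tool([
  [[-1,0,0,-0.1,0],[-1,0,0,-0.25,0],[-1,0,0,-0.45,0],[-1,0,0,-0.68,0],[-1,0,0,-0.68,0]],
])

```text
time_s: 15.48
tcp_pos: [0.5129, -0.3205, 0.2171]
eef_rot: [-179.7, -0.1, -85.0]
contact_force: [0.5, -0.6, -0.1]
gripper_width: 0.0005
gripper_force: 0.0
```

Request:
drive_tool([
  [[1,0,0,0,0],[1,0,0,0,0],[1,0,0,0,0],[1,0,0,0,0],[1,0,0,0,0]],
])

```text
time_s: 16.1
tcp_pos: [0.5113, -0.3201, 0.2137]
eef_rot: [180.0, 0.0, -85.0]
contact_force: [0.1, 0.2, 0.0]
gripper_width: 0.0446
gripper_force: 0.0
```

Run:
```python
from h import *
s=r.get_state();print(s['tcp_pos'],s['eef_rot'],s['gripper_width'])
im=capture('top');crop('top',340,160,430,270,5,'t2',im)
move((.512,-.3205,.139),-85.3,s)
```

```text
[ 0.51132895 -0.32010464  0.21370803] [ 1.79980695e+02  6.79336477e-03 -8.49861021e+01] 0.04458397480978529
shift [ 0.004 -0.005  0.623] turn [np.float64(0.0009), np.float64(-0.4991)]
```

View pics/t2.png

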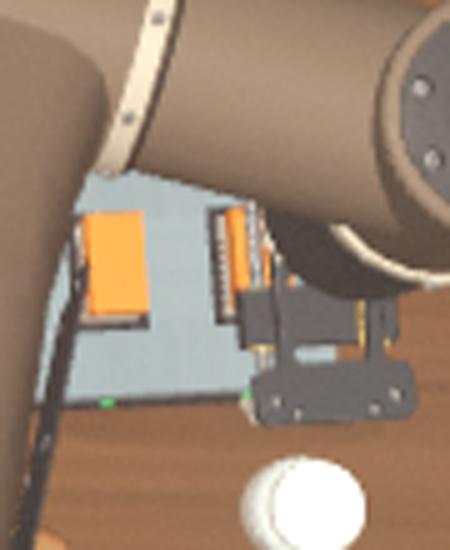

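Both are sprung: the dock 2 top is at (115,265) and the dock 1 top at (245,250) shows pleats below. Opening fully, then gripping the dock 1 cartridge.

Request:
drive_tool([
  [[1,0,0,0,0],[1,0,0,0,0],[1,0,0,0,0],[1,0,0,0,0],[1,0,0,0,0]],
])

```text
time_s: 16.77
tcp_pos: [0.5113, -0.3201, 0.2139]
eef_rot: [180.0, -0.0, -85.0]
contact_force: [-0.1, -0.4, -0.0]
gripper_width: 0.0871
gripper_force: 0.0
```

Request:
drive_tool([
  [[1,0,0,0.2,0],[1,0,0,0.4,0],[1,0,0,0.55,0],[1,0,0,0.62,0],[1,0,0,0.62,0]],
])

```text
time_s: 17.4
tcp_pos: [0.5112, -0.3201, 0.1393]
eef_rot: [180.0, 0.0, -85.0]
contact_force: [-0.6, 0.2, 0.3]
gripper_width: 0.0878
gripper_force: 0.0
```

Request:
drive_tool([
  [[-1,0,0,0,0],[-1,0,0,0,0],[-1,0,0,0,0],[-1,0,0,0,0],[-1,0,0,0,0]],
])

```text
time_s: 18.02
tcp_pos: [0.5126, -0.3203, 0.1401]
eef_rot: [-179.9, -0.1, -85.0]
contact_force: [4.6, -0.3, 0.6]
gripper_width: 0.054
gripper_force: 30.0
```

Request:
drive_tool([
  [[-1,0,0,-0.15,0],[-1,0,0,-0.35,0],[-1,0,0,-0.6,0],[-1,0,0,-0.9,0],[-1,0,0,-0.9,0]],
])

```text
time_s: 18.65
tcp_pos: [0.5121, -0.3206, 0.2503]
eef_rot: [-179.8, -0.1, -85.0]
contact_force: [0.4, 0.6, -1.7]
gripper_width: 0.054
gripper_force: 30.0
```

Request:
drive_tool([
  [[-1,-0.2,0.01,-0.15,0],[-1,-0.5,0.03,-0.15,0],[-1,-0.9,0.05,-0.15,0.009],[-1,-0.9,0.05,-0.15,0.009]],
])

```text
time_s: 19.15
tcp_pos: [0.4947, -0.2107, 0.2647]
eef_rot: [179.9, 0.1, -88.1]
contact_force: [0.3, -0.9, -1.7]
gripper_width: 0.0541
gripper_force: 30.0
```

Request:
drive_tool([
  [[-1,-0.4,0.02,0,0],[-1,-0.8,0.05,0,0],[-1,-0.95,0.1,0,0]],
])

```text
time_s: 19.52
tcp_pos: [0.4797, -0.0981, 0.2646]
eef_rot: [179.9, 0.0, -88.1]
contact_force: [0.3, 0.5, -1.9]
gripper_width: 0.0541
gripper_force: 30.0
```

Request:
drive_tool([
  [[-1,-0.4,0.02,0,0],[-1,-0.8,0.05,0,0],[-1,-0.95,0.1,0,0]],
])

```text
time_s: 19.9
tcp_pos: [0.4643, 0.0154, 0.2646]
eef_rot: [179.9, -0.0, -88.1]
contact_force: [0.5, 0.6, -1.1]
gripper_width: 0.054
gripper_force: 30.0
```

Request:
drive_tool([
  [[-1,-0.4,0.02,0,0],[-1,-0.8,0.05,0,0],[-1,-0.95,0.1,0,0]],
])

```text
time_s: 20.27
tcp_pos: [0.4489, 0.1291, 0.2645]
eef_rot: [179.9, -0.1, -88.1]
contact_force: [-0.3, 0.1, -1.4]
gripper_width: 0.0542
gripper_force: 30.0
```

Request:
drive_tool([
  [[-1,-0.4,0.02,0,0],[-1,-0.8,0.05,0,0],[-1,-0.95,0.1,0,0]],
])

```text
time_s: 20.65
tcp_pos: [0.4335, 0.2426, 0.2643]
eef_rot: [179.9, -0.1, -88.1]
contact_force: [0.7, -0.4, -1.6]
gripper_width: 0.0538
gripper_force: 30.0
```

Run:
```python
from h import *
s=r.get_state();print(s['tcp_pos'],s['eef_rot'],s['gripper_width'],s['gripper_force'])
im=capture('wrist');crop('wrist',0,0,560,420,1.4,'w5',im)
move((.42,.32,.07),-88.3,s)
```

```text
[0.43351774 0.24263147 0.2643056 ] [ 1.79907545e+02 -8.92378295e-02 -8.81488539e+01] 0.05381801365170634 29.967050850391388
shift [-0.651  0.089  1.618] turn [np.float64(0.0004), np.float64(-0.4996)]
```

View pics/w5.png

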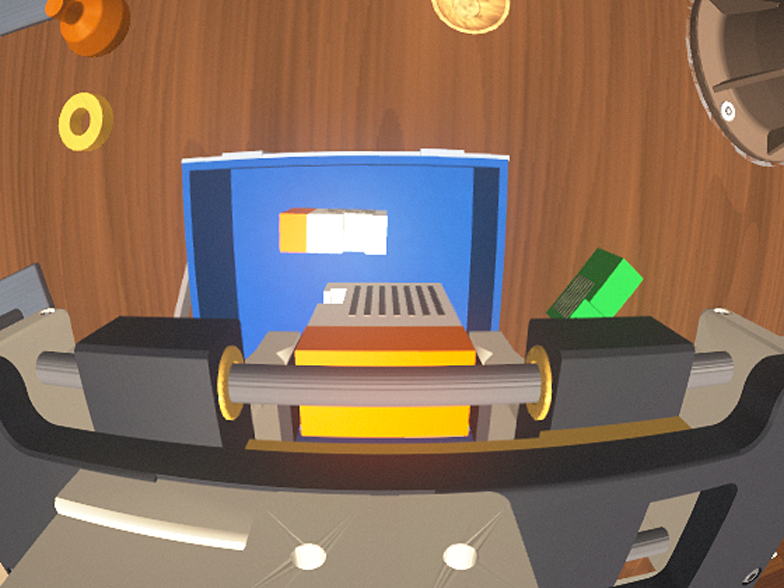

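cart0 lies inside the chest at (333,230), and the held cartridge is upright at (385,360). Placing it.

Request:
drive_tool([
  [[-1,-0.3,0.03,0,0],[-1,-0.65,0.05,0,0],[-1,-0.65,0.05,0.3,0],[-1,-0.65,0.05,0.6,0],[-1,-0.65,0.05,0.8,0]],
])

```text
time_s: 21.32
tcp_pos: [0.4249, 0.3173, 0.1672]
eef_rot: [179.9, -0.1, -88.3]
contact_force: [0.4, -0.2, -1.7]
gripper_width: 0.054
gripper_force: 30.0
```

Request:
drive_tool([
  [[-1,0,0,0.3,0],[-1,0,0,0.55,0],[-1,0,0,0.7,0],[-1,0,0,0.8,0],[-1,0,0,0.8,0]],
])

```text
time_s: 21.95
tcp_pos: [0.4253, 0.318, 0.0727]
eef_rot: [179.9, -0.1, -88.3]
contact_force: [0.4, -0.6, -1.1]
gripper_width: 0.0538
gripper_force: 30.0
```

Request:
drive_tool([
  [[0.5,0,0,0,0],[0.5,0,0,0,0],[0.5,0,0,0,0],[0.5,0,0,0,0]],
])

```text
time_s: 22.45
tcp_pos: [0.4255, 0.3192, 0.0739]
eef_rot: [-180.0, 0.0, -88.2]
contact_force: [0.0, 0.5, -0.1]
gripper_width: 0.0655
gripper_force: 0.0
```

Request:
drive_tool([
  [[0.5,0,0,-0.2,0],[0.5,0,0,-0.5,0],[0.5,0,0,-0.99,0],[0.5,0,0,-0.99,0]],
])

```text
time_s: 22.95
tcp_pos: [0.4273, 0.3211, 0.1974]
eef_rot: [-179.7, 0.4, -88.2]
contact_force: [0.3, -0.0, 0.4]
gripper_width: 0.0654
gripper_force: 0.0
```

Request:
drive_tool([
  [[1,0.4,-0.05,-0.1,0],[1,0.8,-0.1,-0.1,0],[1,0.94,-0.11,-0.1,0]],
])

```text
time_s: 23.32
tcp_pos: [0.4418, 0.2045, 0.2041]
eef_rot: [180.0, -0.0, -88.3]
contact_force: [-0.0, -0.5, -0.1]
gripper_width: 0.0862
gripper_force: 0.0
```

Request:
drive_tool([
  [[1,0.4,-0.05,0,0],[1,0.8,-0.1,0,0],[1,0.94,-0.11,0,0]],
])

```text
time_s: 23.7
tcp_pos: [0.4586, 0.0926, 0.204]
eef_rot: [180.0, -0.0, -88.3]
contact_force: [0.1, 0.2, -0.2]
gripper_width: 0.0876
gripper_force: 0.0
```

Request:
drive_tool([
  [[1,0.4,-0.05,0,0],[1,0.8,-0.1,0,0],[1,0.94,-0.11,0,0]],
])

```text
time_s: 24.08
tcp_pos: [0.4756, -0.0194, 0.204]
eef_rot: [180.0, -0.0, -88.3]
contact_force: [0.8, 0.9, -0.5]
gripper_width: 0.0877
gripper_force: 0.0
```

Request:
drive_tool([
  [[1,0.4,-0.05,0,0],[1,0.8,-0.1,0,0],[1,0.94,-0.11,0,0]],
])

```text
time_s: 24.45
tcp_pos: [0.4925, -0.1316, 0.2039]
eef_rot: [180.0, -0.0, -88.3]
contact_force: [-0.4, 0.5, 0.3]
gripper_width: 0.0877
gripper_force: 0.0
```

Request:
drive_tool([
  [[1,0.4,-0.05,0,0],[1,0.8,-0.1,0,-0.009],[1,0.94,-0.11,0,-0.009],[1,0.94,-0.11,0,-0.009]],
])

```text
time_s: 24.95
tcp_pos: [0.5089, -0.2428, 0.2037]
eef_rot: [180.0, 0.0, -85.1]
contact_force: [0.2, 0.4, 0.3]
gripper_width: 0.0874
gripper_force: 0.0
```

Run:
```python
from h import *
s=r.get_state();print(s['tcp_pos'],s['eef_rot'],s['gripper_width'],s['gripper_force'])
move((.5062,-.2408,.139),-85.1,s)
```

```text
[ 0.50889346 -0.24278445  0.20373132] [ 1.79951503e+02  2.29251751e-02 -8.50883142e+01] 0.08741151879603219 0.0
shift [-0.018  0.02   0.539] turn [np.float64(0.0), np.float64(-0.5)]
```

Request:
drive_tool([
  [[1,-0.02,0.02,0.2,0],[1,-0.02,0.02,0.4,0],[1,-0.02,0.02,0.5,0],[1,-0.02,0.02,0.54,0],[1,-0.02,0.02,0.54,0]],
])

```text
time_s: 25.58
tcp_pos: [0.5066, -0.2402, 0.1398]
eef_rot: [-180.0, -0.0, -85.0]
contact_force: [0.2, -0.0, 0.6]
gripper_width: 0.0877
gripper_force: 0.0
```

Request:
drive_tool([
  [[-1,0,0,0,0],[-1,0,0,0,0],[-1,0,0,0,0],[-1,0,0,0,0],[-1,0,0,0,0]],
])

```text
time_s: 26.2
tcp_pos: [0.5065, -0.2406, 0.1397]
eef_rot: [-180.0, -0.0, -85.0]
contact_force: [0.8, -0.2, 1.2]
gripper_width: 0.0539
gripper_force: 30.0
```

Request:
drive_tool([
  [[-1,0,0,-0.15,0],[-1,0,0,-0.35,0],[-1,0,0,-0.6,0],[-1,0,0,-0.95,0],[-1,0,0,-0.95,0]],
])

```text
time_s: 26.82
tcp_pos: [0.5078, -0.241, 0.2569]
eef_rot: [-179.7, -0.1, -85.0]
contact_force: [0.4, -0.6, -1.1]
gripper_width: 0.0538
gripper_force: 30.0
```

Run:
```python
from h import *
s=r.get_state();print(s['tcp_pos'],s['eef_rot'],s['gripper_width'],s['gripper_force'])
move((.425,.272,.072),-88.2,s)
```

```text
[ 0.50779163 -0.2409885   0.25687704] [-1.79685208e+02 -1.08546394e-01 -8.49690760e+01] 0.05379355414166878 29.995534121990204
shift [-4.322  0.321  1.531] turn [np.float64(0.009), np.float64(-0.491)]
```

Request:
drive_tool([
  [[-1,-0.2,0.02,0,0],[-1,-0.5,0.04,0,0],[-1,-0.9,0.07,0,0.009],[-1,-0.9,0.07,0,0.009]],
])

```text
time_s: 27.32
tcp_pos: [0.4875, -0.1314, 0.2528]
eef_rot: [179.9, 0.0, -88.1]
contact_force: [0.4, -0.0, -1.2]
gripper_width: 0.0535
gripper_force: 30.0
```

Request:
drive_tool([
  [[-1,-0.4,0.05,0,0],[-1,-0.8,0.1,0,0],[-1,-0.95,0.12,0,0]],
])

```text
time_s: 27.7
tcp_pos: [0.4699, -0.0189, 0.2529]
eef_rot: [179.9, 0.0, -88.1]
contact_force: [0.8, -0.1, -1.6]
gripper_width: 0.0539
gripper_force: 30.0
```

Request:
drive_tool([
  [[-1,-0.4,0.05,0,0],[-1,-0.8,0.1,0,0],[-1,-0.95,0.12,0,0]],
])

```text
time_s: 28.08
tcp_pos: [0.4522, 0.0948, 0.2528]
eef_rot: [179.9, -0.0, -88.1]
contact_force: [1.4, -0.4, -2.0]
gripper_width: 0.0541
gripper_force: 30.0
```

Request:
drive_tool([
  [[-1,-0.4,0.05,0,0],[-1,-0.8,0.1,0,0],[-1,-0.95,0.12,0,0],[-1,-0.95,0.12,0,0]],
])

```text
time_s: 28.58
tcp_pos: [0.4345, 0.2073, 0.2527]
eef_rot: [179.9, -0.1, -88.1]
contact_force: [-0.0, -0.7, -1.3]
gripper_width: 0.0539
gripper_force: 30.0
```

Run:
```python
from h import *
s=r.get_state();print(s['tcp_pos'],s['eef_rot'],s['gripper_width'],s['gripper_force'])
move((.425,.272,.072),-88.2,s)
im=capture('wrist');crop('wrist',100,80,460,320,2,'w6',im)
```

```text
[0.4344918  0.2072673  0.25272219] [ 1.79933699e+02 -5.92747314e-02 -8.81355597e+01] 0.053895426322848786 29.995720088481903
shift [-0.543  0.06   1.506] turn [np.float64(0.0002), np.float64(-0.4998)]
```

View pics/w6.png

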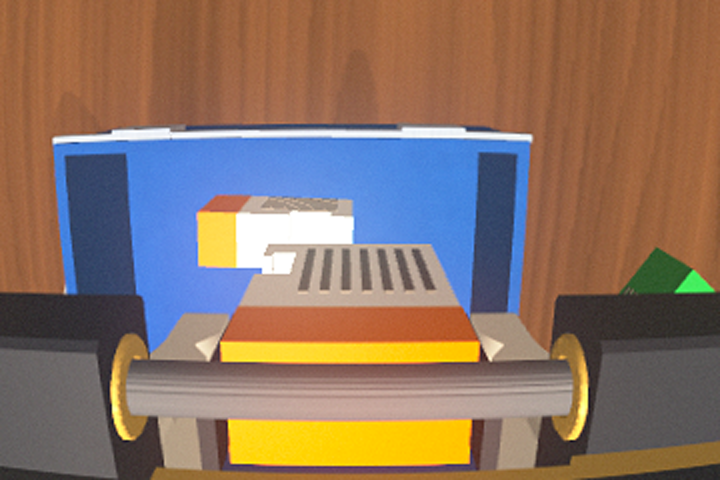

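cart0 is still inside, and the held cartridge is upright at (350,390). Lowering beside the first standing one while watching the force.

Request:
drive_tool([
  [[-1,-0.3,0.03,0,0],[-1,-0.54,0.06,0,0],[-1,-0.54,0.06,0.2,0],[-1,-0.54,0.06,0.45,0],[-1,-0.54,0.06,0.6,0]],
])

```text
time_s: 29.25
tcp_pos: [0.4254, 0.2695, 0.1799]
eef_rot: [179.9, -0.1, -88.3]
contact_force: [-0.3, -0.8, -0.4]
gripper_width: 0.0538
gripper_force: 30.0
```

Request:
drive_tool([
  [[-1,0,0,0.1,0],[-1,0,0,0.2,0],[-1,0,0,0.3,0],[-1,0,0,0.4,0]],
])

```text
time_s: 29.75
tcp_pos: [0.4256, 0.2714, 0.133]
eef_rot: [-180.0, 0.0, -88.2]
contact_force: [-0.3, -0.4, -0.3]
gripper_width: 0.054
gripper_force: 30.0
```

Request:
drive_tool([
  [[-1,0,0,0.12,0],[-1,0,0,0.25,0],[-1,0,0,0.38,0],[-1,0,0,0.48,0],[-1,0,0,0.49,0]],
])

```text
time_s: 30.38
tcp_pos: [0.4251, 0.271, 0.0737]
eef_rot: [179.9, -0.1, -88.2]
contact_force: [-0.4, -0.1, -0.4]
gripper_width: 0.054
gripper_force: 30.0
```

Request:
drive_tool([
  [[0.5,0,0,0,0],[0.5,0,0,0,0],[0.5,0,0,0,0],[0.5,0,0,0,0]],
])

```text
time_s: 30.88
tcp_pos: [0.4256, 0.2715, 0.075]
eef_rot: [-180.0, 0.0, -88.2]
contact_force: [0.2, 0.6, 0.4]
gripper_width: 0.066
gripper_force: 0.0
```

Request:
drive_tool([
  [[0.5,0,0,-0.2,0],[0.5,0,0,-0.5,0],[0.5,0,0,-0.99,0],[0.5,0,0,-0.99,0]],
])

```text
time_s: 31.38
tcp_pos: [0.4275, 0.2734, 0.1984]
eef_rot: [-179.6, 0.4, -88.2]
contact_force: [-0.4, -0.7, -0.3]
gripper_width: 0.0655
gripper_force: 0.0
```

Request:
drive_tool([
  [[0.5,0.3,0,-0.4,0],[0.5,0.7,0,-0.4,0],[0.5,0.95,0,-0.4,0]],
])

```text
time_s: 31.75
tcp_pos: [0.4286, 0.1559, 0.2417]
eef_rot: [-180.0, 0.0, -88.2]
contact_force: [0.7, -0.0, -0.0]
gripper_width: 0.0655
gripper_force: 0.0
```

Request:
drive_tool([
  [[-1,0.4,0.3,0,0],[-1,0.8,0.5,0,0],[-1,0.9,0.6,0,0],[-1,0.9,0.6,0,0]],
])

```text
time_s: 32.25
tcp_pos: [0.36, 0.0468, 0.2417]
eef_rot: [-179.9, 0.1, -88.3]
contact_force: [1.1, 0.0, 0.4]
gripper_width: 0.0312
gripper_force: 0.0
```

Run:
```python
from h import *
s=r.get_state();print(s['time_s'],s['tcp_pos'],s['eef_rot'],s['gripper_width'])
a=capture('top')[130:300,60:300];b=capture('scene')[100:270,300:500]
im=np.hstack([cv2.resize(a,None,fx=1.8,fy=1.8),cv2.resize(b,None,fx=1.8,fy=1.8)])
cv2.imwrite('pics/ts.png',im[:,:,::-1])
```

```text
32.25 [0.36002122 0.04683444 0.24172778] [-1.79939710e+02  5.48137343e-02 -8.82805580e+01] 0.0312169357835362
```

View pics/ts.png

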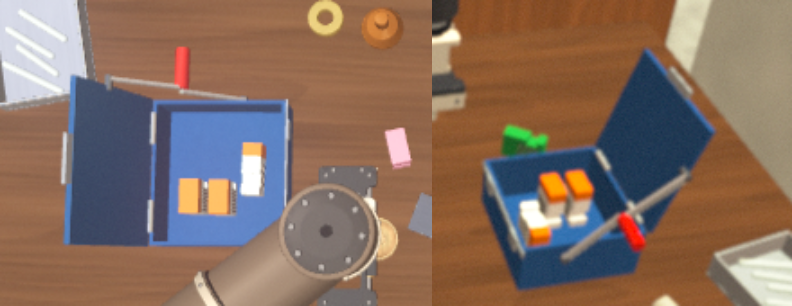

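All three cartridges are in the chest: two standing at (190,196) and (218,196), cart0 lying at (253,170). The stay is still straight, with the knob at (182,67). My picture budget is used up, so from here I measure with image code. Next I locate the knob precisely.

```bash
cat >> h.py <<'E'
def red(n,box):
    im=capture(n).astype(int);u0,v0,u1,v1=box
    m=(im[...,0]>150)&(im[...,1]<70)&(im[...,2]<70)
    q=np.argwhere(m[v0:v1,u0:u1])[:,::-1]+[u0,v0]
    if len(q)<10: return None
    c=q.mean(0);d=np.linalg.svd(q-c,full_matrices=False)[2][0];t=(q-c)@d
    return len(q),c,c+d*np.percentile(t,0.5),c+d*np.percentile(t,99.5)
def tri(a,b):
    c1,d1=ray('top',a);c2,d2=ray('scene',b)
    k=np.linalg.lstsq(np.c_[d1,-d2],c2-c1,rcond=None)[0]
    p,q=c1+k[0]*d1,c2+k[1]*d2;return ((p+q)/2).round(4),np.linalg.norm(p-q).round(4)
def knob():
    a=red('top',(120,130,260,260));b=red('scene',(330,130,480,300))
    print('top',a,'scene',b)
    if a and b: print(tri(a[1],b[1]))
    return a,b
E
python3 - <<'E'
from h import *
a,b=knob()
for z in (.145,.155,.165): print(z,[px('top',p,z).round(4) for p in a[1:]])
move((.637,.10,.25),-178.3)
E
```

```text
top (44, array([163.45454545, 168.38636364]), array([163.69686182, 157.20842854]), array([163.24565576, 178.02234266])) scene (149, array([410.13422819, 228.84563758]), array([378.8446327 , 204.85793777]), array([418.6301394 , 235.35890069]))
(array([0.6183, 0.3218, 0.1505]), np.float64(0.0096))
0.145 [array([0.6177, 0.3183, 0.145 ]), array([0.6497, 0.3194, 0.145 ]), array([0.5902, 0.3174, 0.145 ])]
0.155 [array([0.6158, 0.3159, 0.155 ]), array([0.6475, 0.317 , 0.155 ]), array([0.5885, 0.315 , 0.155 ])]
0.165 [array([0.6139, 0.3136, 0.165 ]), array([0.6454, 0.3146, 0.165 ]), array([0.5868, 0.3127, 0.165 ])]
shift [-0.359 -2.313 -0.072] turn [np.float64(0.2503), np.float64(-0.2497)]
```

```bash
sed -i 's/m=(im\[...,0\]>150).*/m=(im[...,0]>110)\&(im[...,0]>2.2*im[...,1])\&(im[...,0]>2.2*im[...,2])/' h.py
python3 - <<'E'
from h import *
a=red('top',(140,145,185,190));b=red('scene',(395,205,440,260));print(a,b)
print(tri(a[1],b[1]),tri(a[2],b[3]),tri(a[2],b[2]),tri(a[3],b[2]),tri(a[3],b[3]))
for z in (.145,.155,.165): print(z,[px('top',p,z).round(4) for p in a[1:]])
E
```

```text
(174, array([160.62643678, 166.87356322]), array([160.45987267, 155.97562397]), array([160.7970394 , 178.03573339])) (172, array([410.49418605, 228.56395349]), array([404.55153494, 218.7927407 ]), array([416.20923611, 237.96093292]))
(array([0.6204, 0.3254, 0.1537]), np.float64(0.002)) (array([0.6528, 0.3294, 0.1484]), np.float64(0.0031)) (array([0.6354, 0.3025, 0.2115]), np.float64(0.0201)) (array([0.5873, 0.3205, 0.1611]), np.float64(0.0003)) (array([0.6035, 0.3497, 0.0924]), np.float64(0.0259))
0.145 [array([0.6218, 0.3265, 0.145 ]), array([0.653 , 0.3287, 0.145 ]), array([0.59  , 0.3243, 0.145 ])]
0.155 [array([0.6198, 0.3241, 0.155 ]), array([0.6508, 0.3263, 0.155 ]), array([0.5883, 0.3219, 0.155 ])]
0.165 [array([0.6179, 0.3217, 0.165 ]), array([0.6487, 0.3238, 0.165 ]), array([0.5866, 0.3194, 0.165 ])]
```

The knob axis is at y≈0.325, z≈0.154, with its tip at x≈0.651. Approaching it from outside the chest's end with closed fingers closing along y.

Request:
drive_tool([
  [[-1,0,0,0,0.029],[-1,0,0,0,0.058],[-1,0,0,0,0.087],[-1,0,0,0,0.116],[-1,0,0,0,0.125]],
])

```text
time_s: 33.17
tcp_pos: [0.3606, 0.0477, 0.2413]
eef_rot: [180.0, -0.0, -133.4]
contact_force: [-0.1, -0.2, 0.7]
gripper_width: 0.0008
gripper_force: 0.0
```

Request:
drive_tool([
  [[-1,0,0,0,0.029],[-1,0,0,0,0.058],[-1,0,0,0,0.087],[-1,0,0,0,0.116],[-1,0,0,0,0.125]],
])

```text
time_s: 33.8
tcp_pos: [0.3606, 0.0478, 0.2413]
eef_rot: [-180.0, -0.0, -178.4]
contact_force: [-0.2, -0.5, -0.8]
gripper_width: 0.0003
gripper_force: 0.0
```

Request:
drive_tool([
  [[-1,-0.4,0.08,0,0],[-1,-0.77,0.17,0,0],[-1,-0.77,0.17,0,0]],
])

```text
time_s: 34.17
tcp_pos: [0.4546, 0.0716, 0.2401]
eef_rot: [-179.9, -0.1, -178.2]
contact_force: [-0.6, 0.5, -0.5]
gripper_width: 0.0008
gripper_force: 0.0
```

Request:
drive_tool([
  [[-1,-0.4,0.08,0,0],[-1,-0.77,0.17,0,0],[-1,-0.77,0.17,0,0]],
])

```text
time_s: 34.55
tcp_pos: [0.5456, 0.0946, 0.2398]
eef_rot: [-179.9, -0.1, -178.2]
contact_force: [0.2, -0.0, -0.9]
gripper_width: 0.0003
gripper_force: 0.0
```

Request:
drive_tool([
  [[-1,-0.4,0.08,0,0],[-1,-0.78,0.17,0,0],[-1,-0.78,0.17,0,0],[-1,-0.78,0.17,0,0]],
])

```text
time_s: 35.05
tcp_pos: [0.6359, 0.1171, 0.2409]
eef_rot: [-180.0, -0.1, -178.2]
contact_force: [-0.0, 0.5, -0.8]
gripper_width: 0.0005
gripper_force: 0.0
```

Run:
```python
from h import *
s=r.get_state();print(s['time_s'],s['tcp_pos'],s['eef_rot'],s['gripper_width'])
move((.639,.33,.18),-178.3,s)
```

```text
35.05 [0.63585119 0.11713516 0.2408807 ] [-1.79976537e+02 -8.80585455e-02 -1.78216421e+02] 0.0005088199547587905
shift [-0.082  1.772  0.506] turn [np.float64(0.0002), np.float64(-0.4998)]
```

Request:
drive_tool([
  [[-1,-0.02,0.45,0,0],[-1,-0.04,0.89,0,0],[-1,-0.04,0.89,0,0]],
])

```text
time_s: 35.42
tcp_pos: [0.6369, 0.227, 0.2418]
eef_rot: [180.0, 0.0, -178.0]
contact_force: [-0.2, -0.8, -0.0]
gripper_width: 0.0005
gripper_force: 0.0
```

Request:
drive_tool([
  [[-1,-0.02,0.45,0,0],[-1,-0.04,0.88,0,0],[-1,-0.04,0.88,0,0],[-1,-0.04,0.88,0.4,0],[-1,-0.04,0.88,0.45,0]],
])

```text
time_s: 36.05
tcp_pos: [0.6374, 0.3275, 0.1847]
eef_rot: [-179.8, -0.3, -178.3]
contact_force: [0.1, -0.4, -0.5]
gripper_width: 0.0007
gripper_force: 0.0
```

Request:
drive_tool([
  [[-1,0,0.0,0.08,0],[-1,0,0.01,0.11,0],[-1,0,0.03,0.14,0]],
])

```text
time_s: 36.42
tcp_pos: [0.6403, 0.3331, 0.1723]
eef_rot: [180.0, 0.1, -178.2]
contact_force: [-0.1, -1.4, 5.3]
gripper_width: 0.0003
gripper_force: 2.7
```

Contact. Pressing on along the arc.

Request:
drive_tool([
  [[-1,0,0.02,0.04,0],[-1,0,0.04,0.07,0],[-1,0,0.06,0.1,0]],
])

```text
time_s: 36.8
tcp_pos: [0.6401, 0.3412, 0.1611]
eef_rot: [179.9, 0.2, -178.2]
contact_force: [-3.8, -0.8, 9.5]
gripper_width: 0.0003
gripper_force: 4.5
```

Request:
drive_tool([
  [[-1,0,0.02,0.03,0],[-1,0,0.04,0.06,0],[-1,0,0.05,0.08,0],[-1,0,0.05,0.08,0]],
])

```text
time_s: 37.3
tcp_pos: [0.6399, 0.346, 0.1515]
eef_rot: [-180.0, 0.1, -178.2]
contact_force: [-2.5, -4.3, 9.0]
gripper_width: 0.0005
gripper_force: 4.6
```

Run:
```python
from h import *
b=red('scene',(385,195,460,290));print(b)
```

```text
(99, array([413.14141414, 234.18181818]), array([387.01134382, 205.60873198]), array([421.09111916, 242.87477629]))
```

Request:
drive_tool([
  [[-1,0,0.01,0.02,0],[-1,0,0.02,0.04,0],[-1,0,0.02,0.04,0]],
])

```text
time_s: 37.72
tcp_pos: [0.6398, 0.3476, 0.1471]
eef_rot: [-179.9, 0.1, -178.2]
contact_force: [-2.2, -6.4, 12.1]
gripper_width: 0.0004
gripper_force: 5.8
```

Request:
drive_tool([
  [[-1,0,0,-0.2,0],[-1,0,0,-0.6,0],[-1,0,0,-0.99,0],[-1,0,0,-0.99,0]],
])

```text
time_s: 38.22
tcp_pos: [0.6411, 0.3502, 0.2692]
eef_rot: [179.7, 0.4, -178.2]
contact_force: [-0.5, -0.4, -1.0]
gripper_width: 0.0005
gripper_force: 0.0
```

Request:
drive_tool([
  [[-1,-0.1,0,-0.4,0],[-1,-0.1,0,-0.8,0],[-1,-0.1,0,-0.99,0],[-1,-0.1,0,-0.99,0]],
])

```text
time_s: 38.72
tcp_pos: [0.6518, 0.3497, 0.3842]
eef_rot: [179.9, 0.2, -178.2]
contact_force: [0.9, 0.3, -0.4]
gripper_width: 0.0004
gripper_force: 0.0
```

Run:
```python
from h import *
s=r.get_state();print(s['tcp_pos'],s['eef_rot'],s['joints'])
b=red('scene',(395,205,460,290));a=red('top',(130,145,190,200));print(a,b)
if a: print(tri(a[1],b[1]))
```

```text
[0.65175397 0.34967271 0.38422006] [ 179.85601555    0.18826917 -178.22569663] [ 4.32522834e+01  2.44720351e+01  2.50711073e+01  1.68219238e-02
 -9.03626535e+01 -1.31477602e+02]
(156, array([155.95512821, 168.59615385]), array([155.96694688, 157.99859699]), array([155.94241386, 179.99684102])) (176, array([415.65909091, 235.        ]), array([409.84806381, 225.43568536]), array([421.00940507, 243.80603156]))
(array([0.6209, 0.3461, 0.1246]), np.float64(0.0032))
```

The knob has moved to y 0.346, z 0.125 and stays there, so the stay is broken. Now going behind the lid, with fingers closing along x.

Request:
drive_tool([
  [[-1,0,0,0,-0.029],[-1,0,0,0,-0.058],[-1,0,0,0,-0.087],[-1,0,0,0,-0.116],[-1,0,0,0,-0.125]],
])

```text
time_s: 39.45
tcp_pos: [0.6508, 0.3492, 0.3799]
eef_rot: [180.0, -0.1, -133.0]
contact_force: [0.7, 0.1, 0.2]
gripper_width: 0.0004
gripper_force: 0.0
```

Request:
drive_tool([
  [[-1,0,0,0,-0.029],[-1,0,0,0,-0.058],[-1,0,0,0,-0.087],[-1,0,0,0,-0.116],[-1,0,0,0,-0.125]],
])

```text
time_s: 40.08
tcp_pos: [0.6508, 0.3492, 0.3799]
eef_rot: [179.9, -0.1, -88.0]
contact_force: [-0.4, -1.0, 0.1]
gripper_width: 0.0003
gripper_force: 0.0
```

Request:
drive_tool([
  [[-1,-0.3,0,0,0],[-1,-0.6,0,0,0],[-1,-0.97,0,0,0],[-1,-0.97,0,0,0]],
])

```text
time_s: 40.58
tcp_pos: [0.6463, 0.4687, 0.3775]
eef_rot: [179.8, -0.2, -88.1]
contact_force: [-0.2, -0.1, -0.8]
gripper_width: 0.0001
gripper_force: 0.0
```

Request:
drive_tool([
  [[-1,-0.05,0.4,0,0],[-1,-0.08,0.78,0,0],[-1,-0.08,0.78,0,0]],
])

```text
time_s: 40.95
tcp_pos: [0.5511, 0.4721, 0.3826]
eef_rot: [180.0, 0.0, -88.1]
contact_force: [0.7, 0.6, 0.6]
gripper_width: 0.0004
gripper_force: 0.0
```

Request:
drive_tool([
  [[-1,0,0.4,0,0],[-1,0,0.78,0,0],[-1,0,0.78,0,0],[-1,0,0.78,0,0]],
])

```text
time_s: 41.45
tcp_pos: [0.4605, 0.4691, 0.3816]
eef_rot: [180.0, -0.0, -88.2]
contact_force: [0.5, 0.6, 0.1]
gripper_width: 0.0001
gripper_force: 0.0
```

Run:
```python
from h import *
s=r.get_state();print(s['time_s'],s['tcp_pos'],s['eef_rot'],s['joints'])
move((.46,.47,.289),-88.3,s)
```

```text
41.45 [0.4605472  0.46907858 0.38155099] [ 1.79990415e+02 -2.47022425e-02 -8.82288275e+01] [ 6.24917860e+01  1.60373875e+01  1.25243729e+01  3.72773169e-03
 -8.65132194e+01 -6.07208432e+01]
shift [-0.008  0.004  0.771] turn [np.float64(0.0002), np.float64(-0.4998)]
```

Request:
drive_tool([
  [[-1,0,0,0.25,0],[-1,0,0,0.5,0],[-1,0,0,0.7,0],[-1,0,0,0.77,0],[-1,0,0,0.77,0]],
])

```text
time_s: 42.08
tcp_pos: [0.4609, 0.4691, 0.2889]
eef_rot: [180.0, -0.1, -88.3]
contact_force: [0.0, 0.5, 0.6]
gripper_width: 0.0005
gripper_force: 0.0
```

Request:
drive_tool([
  [[-1,0.1,0,0,0],[-1,0.2,0,0,0],[-1,0.3,0,0,0],[-1,0.4,0,0,0],[-1,0.45,0,0,0]],
])

```text
time_s: 42.7
tcp_pos: [0.4621, 0.416, 0.2909]
eef_rot: [-179.9, 0.2, -88.2]
contact_force: [-0.7, 5.8, 3.9]
gripper_width: 0.0004
gripper_force: 2.8
```

Request:
drive_tool([
  [[-1,0.04,0,0,0],[-1,0.08,0,0,0],[-1,0.12,0,0,0],[-1,0.16,0,0,0],[-1,0.2,0,0,0]],
])

```text
time_s: 43.32
tcp_pos: [0.4629, 0.3918, 0.2901]
eef_rot: [-179.9, 0.1, -88.2]
contact_force: [-0.5, 4.7, 3.7]
gripper_width: 0.0001
gripper_force: 2.6
```

The lid moves at about 6 N. Following the arc down.

Request:
drive_tool([
  [[-1,0.05,0,0,0],[-1,0.1,0,0,0],[-1,0.15,0,0,0],[-1,0.2,0,0.005,0],[-1,0.25,0,0.01,0]],
])

```text
time_s: 43.95
tcp_pos: [0.4636, 0.3609, 0.2881]
eef_rot: [180.0, -0.0, -88.2]
contact_force: [2.4, 4.2, -0.8]
gripper_width: 0.0003
gripper_force: 2.1
```

Request:
drive_tool([
  [[-1,0.05,0,0.01,0],[-1,0.1,0,0.02,0],[-1,0.15,0,0.03,0],[-1,0.2,0,0.04,0],[-1,0.25,0,0.055,0]],
])

```text
time_s: 44.58
tcp_pos: [0.4641, 0.331, 0.2813]
eef_rot: [180.0, -0.0, -88.2]
contact_force: [0.9, 3.9, -0.3]
gripper_width: 0.0007
gripper_force: 1.8
```

Request:
drive_tool([
  [[-1,0.05,0,0.02,0],[-1,0.1,0,0.04,0],[-1,0.15,0,0.06,0],[-1,0.2,0,0.08,0],[-1,0.24,0,0.1,0]],
])

```text
time_s: 45.2
tcp_pos: [0.4652, 0.3022, 0.2694]
eef_rot: [180.0, -0.0, -88.2]
contact_force: [-0.4, 3.5, 0.5]
gripper_width: 0.0
gripper_force: 1.6
```

Request:
drive_tool([
  [[-1,0.05,0,0.03,0],[-1,0.09,0,0.055,0],[-1,0.135,0,0.085,0],[-1,0.18,0,0.115,0],[-1,0.22,0,0.14,0]],
])

```text
time_s: 45.82
tcp_pos: [0.4662, 0.2759, 0.2526]
eef_rot: [180.0, 0.0, -88.2]
contact_force: [-0.5, 3.2, 0.2]
gripper_width: 0.0005
gripper_force: 1.4
```

Request:
drive_tool([
  [[-1,0.04,0,0.035,0],[-1,0.08,0,0.07,0],[-1,0.12,0,0.105,0],[-1,0.16,0,0.14,0],[-1,0.2,0,0.175,0]],
])

```text
time_s: 46.45
tcp_pos: [0.4671, 0.2521, 0.2317]
eef_rot: [-180.0, 0.0, -88.2]
contact_force: [-1.4, 2.9, 1.2]
gripper_width: 0.0005
gripper_force: 1.2
```

Request:
drive_tool([
  [[-1,0.03,0,0.04,0],[-1,0.065,0,0.08,0],[-1,0.1,0,0.12,0],[-1,0.13,0,0.165,0],[-1,0.16,0,0.21,0]],
])

```text
time_s: 47.08
tcp_pos: [0.4675, 0.2328, 0.2064]
eef_rot: [-180.0, -0.0, -88.2]
contact_force: [0.5, 2.2, 1.5]
gripper_width: 0.0007
gripper_force: 1.1
```

Request:
drive_tool([
  [[-1,0.025,0,0.045,0],[-1,0.05,0,0.09,0],[-1,0.075,0,0.135,0],[-1,0.1,0,0.18,0],[-1,0.12,0,0.23,0]],
])

```text
time_s: 47.7
tcp_pos: [0.4679, 0.2185, 0.1787]
eef_rot: [180.0, -0.0, -88.2]
contact_force: [0.1, 1.4, 1.1]
gripper_width: 0.0006
gripper_force: 0.9
```

Run:
```python
from h import *
s=r.get_state();print(s['tcp_pos'],s['contact_force'])
b=red('scene',(380,200,470,300));a=red('top',(110,140,210,215));print(a,b)
if a and b: print(tri(a[1],b[1]))
# lid free-edge corner +x predicted in scene for several th; report colour transitions instead: blue edge scan in wrist not possible
im=capture('scene').astype(int);blue=(im[...,2]>1.6*im[...,0])&(im[...,2]>40)
q=np.argwhere(blue[100:300,300:500])+[100,300];print('blue top row',q[:,0].min(),'cols',q[:,1].min(),q[:,1].max())
H=np.array([.461,.374]);
for th in (90,60,40,30,20,10,0):
    t=np.radians(th);P=[.461+.118,.374-.212*np.cos(t)+.01*np.sin(t),.1+.212*np.sin(t)+.01*np.cos(t)]
    Q=[.461-.118]+P[1:];print(th,proj('scene',P).round(1),proj('scene',Q).round(1))
cv2.imwrite('/tmp/s2.png',im.astype(np.uint8)[:,:,::-1])
```

```text
[0.46793209 0.21847286 0.17874753] [0.08521261 1.3816992  1.14718208]
(102, array([154.94117647, 168.5       ]), array([155.10019662, 161.01285382]), array([154.78085668, 176.04833712])) (175, array([416.86285714, 244.58857143]), array([411.49171744, 234.75264361]), array([421.83556867, 253.69487556]))
(array([0.6273, 0.3564, 0.0897]), np.float64(0.0002))
blue top row 171 cols 329 419
90 [436.9 172.7] [403.6 125.9]
60 [396.7 183.8] [368.7 135.6]
40 [373.1 198.9] [348.6 149.5]
30 [363.6 207.9] [340.7 157.9]
20 [356.2 217.2] [334.6 166.8]
10 [351.  226.7] [330.3 175.9]
0 [348.  235.9] [328.  184.8]
```

The lid is at about 20° and folding properly. Finishing the arc.

Request:
drive_tool([
  [[-1,0.02,0,0.05,0],[-1,0.035,0,0.1,0],[-1,0.05,0,0.15,0],[-1,0.07,0,0.2,0],[-1,0.08,0,0.25,0]],
])

```text
time_s: 48.48
tcp_pos: [0.4682, 0.2091, 0.1487]
eef_rot: [180.0, 0.0, -88.2]
contact_force: [-0.1, 0.0, 1.8]
gripper_width: 0.0006
gripper_force: 0.8
```

Request:
drive_tool([
  [[-1,0.01,0,0.05,0],[-1,0.02,0,0.1,0],[-1,0.025,0,0.14,0],[-1,0.03,0,0.18,0],[-1,0.03,0,0.21,0]],
])

```text
time_s: 49.1
tcp_pos: [0.4683, 0.2053, 0.1236]
eef_rot: [180.0, -0.0, -88.2]
contact_force: [1.2, 0.2, 1.6]
gripper_width: 0.0004
gripper_force: 0.6
```

Request:
drive_tool([
  [[-1,0,0,0.01,0],[-1,0,0,0.02,0],[-1,0,0,0.03,0],[-1,0,0,0.04,0]],
])

```text
time_s: 49.6
tcp_pos: [0.4683, 0.2053, 0.121]
eef_rot: [-180.0, -0.0, -88.2]
contact_force: [-11.3, -2.5, 28.7]
gripper_width: 0.0006
gripper_force: 14.8
```

Firm stop at tip height 0.110 m, exactly the shut height. Lifting off and checking.

Request:
drive_tool([
  [[-1,0,0,-0.05,0],[-1,0,0,-0.3,0],[-1,0,0,-0.7,0],[-1,0,0,-0.99,0],[-1,0,0,-0.99,0]],
])

```text
time_s: 50.22
tcp_pos: [0.4695, 0.2065, 0.2409]
eef_rot: [-179.7, 0.2, -88.2]
contact_force: [-0.6, -0.7, -1.0]
gripper_width: 0.0003
gripper_force: 0.0
```

Request:
drive_tool([
  [[-1,0.4,0,0,0],[-1,0.8,0,0,0],[-1,0.99,0,0,0]],
])

```text
time_s: 50.6
tcp_pos: [0.4712, 0.0848, 0.2371]
eef_rot: [179.9, -0.0, -88.3]
contact_force: [0.7, -0.6, 0.9]
gripper_width: 0.0005
gripper_force: 0.0
```

Request:
drive_tool([
  [[-1,0.4,0,0,0],[-1,0.8,0,0,0],[-1,0.99,0,0,0],[-1,0.99,0,0,0]],
])

```text
time_s: 51.1
tcp_pos: [0.4751, -0.0333, 0.237]
eef_rot: [179.9, -0.0, -88.4]
contact_force: [-0.9, -0.4, -1.0]
gripper_width: 0.0007
gripper_force: 0.0
```

Run:
```python
from h import *
s=r.get_state();print(s['time_s'],s['tcp_pos'],s['contact_force'])
im=capture('scene').astype(int);blue=(im[...,2]>1.6*im[...,0])&(im[...,2]>40)
q=np.argwhere(blue[100:300,300:500])+[100,300];print('top row',q[:,0].min(),'cols',q[:,1].min(),q[:,1].max())
for X,Y,Z in ((.343,.162,.11),(.579,.162,.11),(.343,.374,.11),(.579,.374,.11)): print(proj('scene',(X,Y,Z)).round(1),proj('top',(X,Y,Z)).round(1))
t=capture('top').astype(int);bl=(t[...,2]>1.6*t[...,0])&(t[...,2]>40)
q=np.argwhere(bl[120:320,60:300])+[120,60];print('top rows',q[:,0].min(),q[:,0].max(),'cols',q[:,1].min(),q[:,1].max())
w=(t.min(2)>170)[180:270,140:225];print('white px in chest area',w.sum())
# bystander shift versus first picture
o=cv2.imread('/tmp/top0.png')[:,:,::-1].astype(int)
d=(np.abs(t-o).max(2)>60).astype(np.uint8);d=cv2.morphologyEx(d,cv2.MORPH_OPEN,np.ones((3,3)))
n,_,st,c=cv2.connectedComponentsWithStats(d);print([(c[i].round().tolist(),int(st[i,4])) for i in range(1,n) if st[i,4]>15])
```

```text
51.1 [ 0.47509044 -0.03330821  0.23700634] [-0.91878345 -0.35693577 -1.03791244]
top row 172 cols 329 418
[328.  184.8] [216.3 268.4]
[348.  235.9] [219.9 185.5]
[389.5 178.1] [141.2 266.2]
[417.4 227.3] [146.1 183.5]
top rows 185 266 cols 142 217
white px in chest area 287
[([160.0, 160.0], 48), ([283.0, 177.0], 337), ([155.0, 227.0], 8862), ([159.0, 182.0], 69), ([492.0, 206.0], 814), ([287.0, 195.0], 27), ([535.0, 233.0], 1162), ([281.0, 211.0], 215), ([392.0, 210.0], 121), ([364.0, 212.0], 94), ([557.0, 244.0], 53), ([440.0, 262.0], 325), ([274.0, 253.0], 17), ([223.0, 263.0], 42), ([468.0, 285.0], 638), ([549.0, 288.0], 890), ([224.0, 272.0], 19), ([505.0, 272.0], 17), ([506.0, 299.0], 1281), ([228.0, 286.0], 38), ([413.0, 289.0], 26), ([236.0, 290.0], 18), ([234.0, 309.0], 142), ([239.0, 302.0], 43), ([183.0, 311.0], 310), ([244.0, 321.0], 48), ([264.0, 322.0], 59), ([241.0, 330.0], 31), ([253.0, 330.0], 48), ([186.0, 345.0], 111), ([351.0, 340.0], 18), ([230.0, 347.0], 17), ([297.0, 364.0], 44), ([296.0, 374.0], 56), ([247.0, 376.0], 28), ([234.0, 380.0], 104), ([218.0, 386.0], 46), ([417.0, 385.0], 36), ([304.0, 400.0], 57), ([236.0, 401.0], 55)]
```

Blue extents match a shut lid. Checking that the green look-alike and the other things haven't moved, and what the white pixels are.

Run:
```python
from h import *
t=capture('top').astype(int);s=capture('scene').astype(int);o=cv2.imread('/tmp/scene0.png')[:,:,::-1].astype(int)
w=np.argwhere((t.min(2)>170)[180:270,140:225])+[180,140];print('white rows/cols',w.min(0),w.max(0),np.median(w,0))
def cen(im,f,box):
    u0,v0,u1,v1=box;q=np.argwhere(f(im)[v0:v1,u0:u1])+[v0,u0];return len(q),q.mean(0).round(1)
g=lambda i:(i[...,1]>1.6*i[...,0])&(i[...,1]>1.6*i[...,2])
for n,f,b in (('green',g,(330,160,375,195)),('pink',lambda i:(i[...,0]>200)&(i[...,1]<170)&(i[...,2]>110),(270,220,300,265)),('bulb',lambda i:(i[...,0]>120)&(i[...,2]<50)&(i[...,0]-i[...,1]>70),(297,275,325,308))):
    print(n,cen(o,f,b),cen(s,f,b))
d=(np.abs(s-o).max(2)>60).astype(np.uint8);d=cv2.morphologyEx(d,cv2.MORPH_OPEN,np.ones((3,3)))
n,_,st,c=cv2.connectedComponentsWithStats(d);print([(c[i].round().tolist(),int(st[i,4])) for i in range(1,n) if st[i,4]>15 and c[i][1]>140])
# lid free-edge: column profile in scene just at mid of chest front corner
print([s[v,365].tolist() for v in range(196,240,4)])
```

```text
white rows/cols [181 141] [258 224] [214. 214.]
green (249, array([177.7, 349.6])) (217, array([176.9, 349.5]))
pink (208, array([245.2, 287.2])) (196, array([244.5, 287.3]))
bulb (348, array([292.8, 310.7])) (332, array([292.7, 310.8]))
[([418.0, 183.0], 4280), ([276.0, 151.0], 565), ([102.0, 146.0], 35), ([41.0, 157.0], 323), ([50.0, 149.0], 33), ([64.0, 151.0], 86), ([95.0, 150.0], 43), ([94.0, 160.0], 76), ([40.0, 167.0], 28), ([266.0, 169.0], 40), ([55.0, 174.0], 46), ([281.0, 177.0], 235), ([384.0, 180.0], 21), ([368.0, 182.0], 18), ([376.0, 181.0], 21), ([285.0, 187.0], 168), ([360.0, 183.0], 18), ([336.0, 186.0], 18), ([270.0, 189.0], 27), ([339.0, 203.0], 231), ([206.0, 230.0], 204), ([178.0, 235.0], 210), ([402.0, 246.0], 355), ([291.0, 270.0], 466)]
[[78, 114, 149], [76, 114, 150], [71, 108, 146], [73, 112, 149], [74, 112, 151], [75, 113, 149], [73, 114, 149], [72, 111, 148], [61, 107, 145], [55, 119, 182], [37, 75, 118]]
```

The lid is shut and the other things haven't moved. Handing in.

```bash
python3 -c "
from plant import job
print(job.close_job())"
```

```text
the job is handed in; nothing more can be done
None
```

The job is handed in: the loose cartridge and the two docked ones (dock 3 was empty) are in the chest, and only then was the stay broken and the lid lowered until it stopped at the shut height; a check of several bystanders showed none had moved.

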